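Pack a wooden game into nested trays

ROBOT

A 7-joint arm with a two-finger parallel gripper is mounted at the origin on the work surface. World frame = base frame: x ahead of the robot, y to its left, z up, the work surface at z = 0. Lengths are in m, angles in rad, forces in N, time in s.
With the tool pointing down it reaches from about 0.4 to 0.85 m from the base axis. Payload 10.4 kg.
Tool frame: the origin (TCP) lies midway between the tips of the shut fingers; the grasp point (between the pads) lies 19 mm behind it; z points along the fingers, y is the direction in which the jaws open and shut (so a half turn about z gives the same grasp; the last joint's range is limited). The gripper opens to 85 mm and grips with 20 to 120 N. Pads are 22 mm wide; open, the fingers measure 114 mm over their backs; the gripper's body (76 mm by 85 mm) begins 54 mm behind the grasp point. The pads swing forward as they close: fully open they stand 13 mm farther back than shut.
Start: joints at [-1.351, 0.332, -0.065, 1.46, 0.022, 1.35, -0.088], TCP at [0.15, 0.607, 0.231] pointing down, gripper open.
Joint ranges: [-2.6, 2.6], [-0.5, 2.12], [-1.47, 1.34], [0.16, 2.42], [-1.27, 4.41], [0.06, 2.06], [-2.6, 2.6]. Speed limits (rad/s): [2.22, 2.22, 2.79, 2.79, 3.14, 3.14, 3.14].

INTERFACE

Orientations are given as a unit quaternion [x, y, z, w].
In Python, from workcell import get_obs, camera, calibration, hand_in gives the robot as it stands.
- The arm moves only by the shell command python3 -m handwheel 'ROWS' [FORCE]. ROWS is JSON, a list of rows, each an object with "jaw": the finger opening in mm, from 0 to 85.4; "delta_pos": the shift along the tool's x, y, z scaled (see below), a list of three; "turn": the turn about the tool's z scaled (see below). In form: [{"jaw": jaw, "delta_pos": [tx, ty, tz], "turn": turn}, ...]. A call has 1 to 10 rows; each row is the pose to reach, as a shift and turn from the pose commanded when the call began, along the tool's axes at that moment, turning the shorter way round; what a row does not reach only later rows make up. The controller multiplies each number of a shift by 1 m and each number of a turn by pi rad. A row lasts 1/12 s, in which the tool goes at most 41.7 mm and 7.16 degrees, less where a joint would pass 70% of its speed; a pose out of reach is approached as far as the arm can. A call with a number of a shift or a turn outside -1 to 1 is refused whole. A call with a gripper value outside its range is refused whole. The fingers move at their own pace and stop on an object; FORCE is the grip in N (left out, the last holds). Time passes only in rows, so rows that repeat a pose let the fingers close. It gives the time, the measured TCP pose, the force and the opening at its end, in the units of the state.
- get_obs(): the state, without advancing time (a new reading comes with each control period).
- camera(name): name is "scene" or "side" or "wrist"; returns the picture (400x640x3 uint8, red, green, blue); there is no depth.
- calibration(name): a dict with "mtx" (3x3 intrinsics, pixels), "dist_coeffs" ([k1, k2, p1, p2, k3] as OpenCV has them; the pictures are not rectified), "rvec" (rotation vector, rad) and "tvec" (3), from world to camera coordinates, as OpenCV has them. Camera axes: x right, y down, z forward; pixel columns grow to the right and rows downward; lengths in m; the calibration is good to about 2 mm. A picture is of the moment at which its call begins: read the wrist's pose just before it. calibration takes no time and is no camera call; for the wrist camera it gives the pose at the moment of the call.
- hand_in(): hands the job in, once; it reports no verdict.
The state is a dict: "clock": time; "joint_pos": joint angles; "joint_velocities": joint speeds; "tau": joint torques, N m; "position": TCP position; "ee_rot": TCP orientation; "ft_force": force on the tool from outside, world axes, zero at the start; "torque": the same for the moment, N m; "grip_width": opening from 0.0 (shut) to 1.0 (fully open).
Only numpy, scipy, OpenCV 4.12 (cv2) and the standard library are available. Lean on these libraries where they do the work, as an engineer would, in place of code of your own. Each camera call takes 0.05 s, during which the arm holds its last target.

TASK

Put the game away: take the two upper trays off the nested stack, one at a time from the top, lifting each without pulling up the one beneath, and set each down in its own bay of the wooden carrier (either bay), leaving the bottom tray where it stands. Pack every wooden game piece on the table upright, dark cap up, into these two trays, each standing right down on a tray floor; when all six are out they only fit if shared sensibly. Leave the other things on the table alone.

Things in the scene. Friction and masses are not known exactly. Their poses are not given: they have to be found in the camera images.
- tray_top: grey plastic nesting tray, 35 mm tall, 90 g. Foot (lowest 17 mm) 160 x 50 mm outside, rim band above it 170 x 60 mm, 3.5 mm walls. Inside: floor 4 mm up, cavity 154 x 44 mm up to a ledge at 20 mm, 163 x 53 mm above. Origin: centre of the underside; x along the length, z up. Top one of the stack; nested rims are 20 mm apart in height: fingers over 20 mm below its rim also grip the next
- tray_middle: grey plastic nesting tray, 35 mm tall, 90 g. Foot (lowest 17 mm) 160 x 50 mm outside, rim band above it 170 x 60 mm, 3.5 mm walls. Inside: floor 4 mm up, cavity 154 x 44 mm up to a ledge at 20 mm, 163 x 53 mm above. Origin: centre of the underside; x along the length, z up. Same tray; the middle one of the stack, 20 mm above the bottom one
- tray_bottom: grey plastic nesting tray, 35 mm tall, 90 g. Foot (lowest 17 mm) 160 x 50 mm outside, rim band above it 170 x 60 mm, 3.5 mm walls. Inside: floor 4 mm up, cavity 154 x 44 mm up to a ledge at 20 mm, 163 x 53 mm above. Origin: centre of the underside; x along the length, z up. Same tray; the lowest of the stack, standing on the table; it stays
- carrier: fixed wooden carrier board 210 x 200 mm, 10 mm thick, with two bays side by side; origin: centre of its underside on the table, x along the bays' length, y towards the left bay
- bay_left (a point): centre of the left (+y) bay, at the level on which a tray stands, 10 mm above the table; x along the bay's length, y to its left, z up. The bay is a space of 166 x 56 mm framed by 8 mm wide wooden strips that rise 10 mm above this level; the foot of one tray fits in. The two bay centres are 110 mm apart
- bay_right (a point): centre of the right (-y) bay, at the level on which a tray stands, 10 mm above the table; x along the bay's length, y to its left, z up. The bay is a space of 166 x 56 mm framed by 8 mm wide wooden strips that rise 10 mm above this level; the foot of one tray fits in. The two bay centres are 110 mm apart
- long_a: rectangular wooden block, 62 mm (x) x 38 mm (y), 60 mm tall, beech with a weighted base and a dark wooden cap (the top 8 mm), 70 to 240 g; origin: centre of the underside, z up. May be absent
- long_b: rectangular wooden block, 62 mm (x) x 38 mm (y), 60 mm tall, beech with a weighted base and a dark wooden cap (the top 8 mm), 70 to 240 g; origin: centre of the underside, z up. May be absent
- square_a: square wooden block, 40 x 40 mm, 60 mm tall, beech with a weighted base and a dark wooden cap (the top 8 mm), 70 to 240 g; origin: centre of the underside, z up. May be absent
- square_b: square wooden block, 40 x 40 mm, 60 mm tall, beech with a weighted base and a dark wooden cap (the top 8 mm), 70 to 240 g; origin: centre of the underside, z up. May be absent
- drum_a: round wooden piece, 40 mm diameter, 60 mm tall, beech with a weighted base and a dark wooden cap (the top 8 mm), 70 to 240 g; origin: centre of the underside, z up. May be absent
- drum_b: round wooden piece, 40 mm diameter, 60 mm tall, beech with a weighted base and a dark wooden cap (the top 8 mm), 70 to 240 g; origin: centre of the underside, z up. May be absent
- notebook: small closed book 150 x 105 x 16 mm, not to be moved
- eraser: rubber eraser 45 x 20 x 13 mm, not to be moved
- sand_timer: sand timer, 44 mm diameter, 80 mm tall, not to be moved
- mug: white mug, 82 mm diameter, 90 mm tall, not to be moved
- magnifier: magnifying glass lying flat, 150 mm long, 12 mm high, not to be moved

How it is judged:
By the outcome, as a careful person would: the job done as asked, in the order asked, and still so for the second after the job is handed in, with the robot touching nothing.
Of long_a, long_b, square_a, square_b, drum_a, drum_b only 4 to 6 are there at a start; the rules pass over those that are not, and their reading is None.
At some moment in a run one of long_a, long_b, square_a, square_b, drum_a, drum_b may be knocked a few centimetres aside while the robot is not near it.
It also fails if it takes over 210 s, if anything falls off the work surface, if the arm or the gripper's body presses on something with over 40 N, if the wrist force passes 120 N, or if a joint passes its speed limit or range.

## Working session

There is one attempt and no reset: what is moved stays moved. The work goes in short steps, Python scripts to look and compute and a shell command to move; the robot and the scene stay as the last step left them, time stands still between calls to the robot, and variables do not carry over. Pictures are saved under pics/ and viewed, and the job is handed in when it is done.

```bash
ls; mkdir -p pics; python3 - <<'E'
from workcell import *
import cv2
print(get_obs())
for n in ["scene","side","wrist"]:
    c=calibration(n); print(n,c)
    cv2.imwrite(f"pics/a_{n}.png",camera(n)[:,:,::-1])
E
```

```text
pics
{'clock': 0.0, 'joint_pos': array([-1.35057974,  0.33285497, -0.06464443,  1.46094738,  0.02161704,
        1.34987507, -0.0884633 ]), 'joint_velocities': array([-2.87042247e-04,  5.99115976e-05, -1.53664139e-03, -1.10373250e-03,
        6.54891474e-04, -1.66881875e-03, -4.17304199e-05]), 'tau': array([-9.88076658e-05, -6.25455093e+01,  4.91692638e-02, -3.91594934e+01,
        1.62943115e-02,  9.94030503e-03, -6.79588695e-06]), 'position': array([0.15022753, 0.60629757, 0.23052345]), 'ee_rot': array([ 1.21105744e-01,  9.92639369e-01, -6.93843334e-04, -3.48576923e-05]), 'ft_force': array([-0.31977317, -0.09582605,  0.49151405]), 'torque': array([ 0.03769934, -0.02877938,  0.01303264]), 'grip_width': 0.9992254006693725}
scene {'mtx': array([[373.01288026,   0.        , 321.91808772],
       [  0.        , 373.01288026, 200.03578336],
       [  0.        ,   0.        ,   1.        ]]), 'dist_coeffs': array([-0.04481811,  0.        ,  0.        ,  0.        ,  0.        ]), 'rvec': array([ 1.62411329,  1.8059785 , -0.85731783]), 'tvec': array([ 0.05399094, -0.30845326,  1.46530802])}
side {'mtx': array([[427.73181534,   0.        , 317.86928677],
       [  0.        , 427.73181534, 200.6620678 ],
       [  0.        ,   0.        ,   1.        ]]), 'dist_coeffs': array([0.03954643, 0.        , 0.        , 0.        , 0.        ]), 'rvec': array([ 2.29164345, -0.92941211,  0.3591995 ]), 'tvec': array([-0.40569943,  0.33963648,  0.94171241])}
wrist {'mtx': array([[307.73811497,   0.        , 318.46860428],
       [  0.        , 307.73811497, 195.32462144],
       [  0.        ,   0.        ,   1.        ]]), 'dist_coeffs': array([-0.01762725,  0.        ,  0.        ,  0.        ,  0.        ]), 'rvec': array([-2.29812523, -1.79832149, -0.24101825]), 'tvec': array([-0.62361655, -0.03620117,  0.37919514])}
```

View pics/a_scene.png

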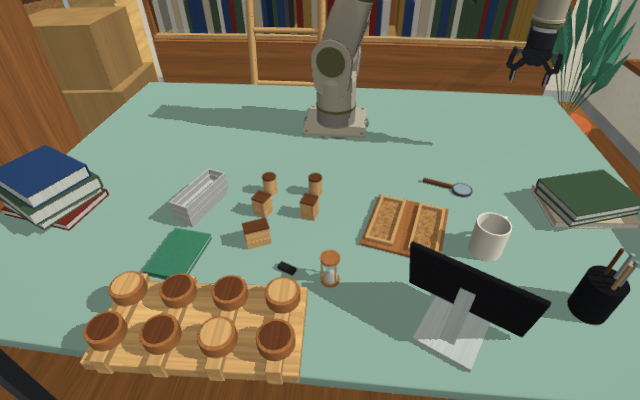

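View pics/a_side.png

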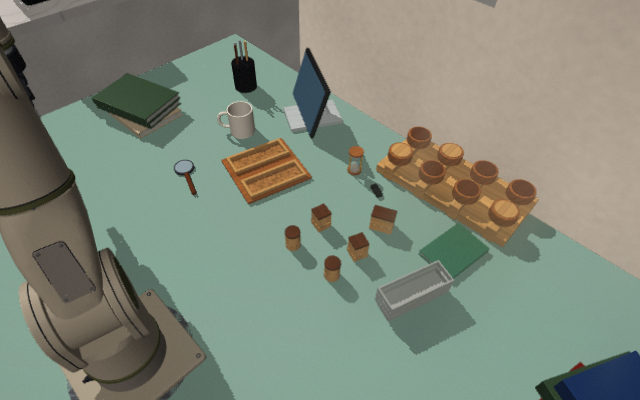

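View pics/a_wrist.png

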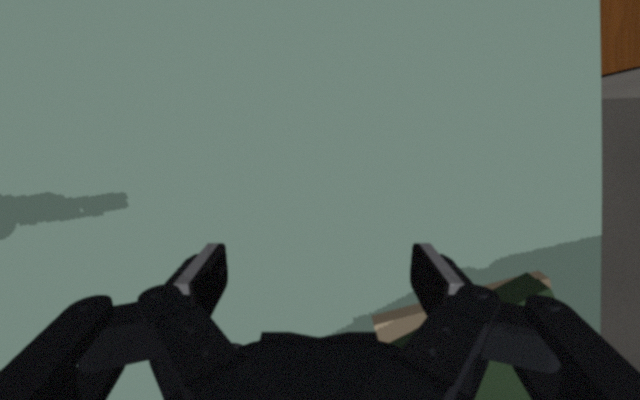

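```bash
cat > h.py <<'E'
from workcell import *
import numpy as np, cv2
from scipy.spatial.transform import Rotation as R
def cam(n,name=None):
    c=calibration(n); im=camera(n)[:,:,::-1].copy()
    if name: cv2.imwrite(f"pics/{name}.png",im)
    return im,c
def ray(c,uv):
    uv=np.asarray(uv,float).reshape(-1,1,2)
    n=cv2.undistortPoints(uv,c["mtx"],c["dist_coeffs"]).reshape(-1,2)
    M=cv2.Rodrigues(c["rvec"])[0]; o=-M.T@c["tvec"]
    return o,np.c_[n,np.ones(len(n))]@M
def onz(c,uv,z):
    o,d=ray(c,uv); return (o+d*((z-o[2])/d[:,2])[:,None])[:,:2]
def proj(c,P):
    return cv2.projectPoints(np.asarray(P,float).reshape(-1,1,3),c["rvec"],c["tvec"],c["mtx"],c["dist_coeffs"])[0].reshape(-1,2)
def pose():
    o=get_obs(); return o["position"],R.from_quat(o["ee_rot"]).as_matrix()
def shift(target,yaw=None):
    """target xyz TCP -> tool-axis shift; yaw = world angle of tool y axis (mod pi)"""
    p,M=pose(); s=M.T@(np.asarray(target)-p)
    t=None
    if yaw is not None:
        cur=np.arctan2(M[1,1],M[0,1]); d=(yaw-cur+np.pi/2)%np.pi-np.pi/2
        t=-d/np.pi   # tool z is down
    print("shift",s.round(4),"turn",None if t is None else round(t,4), "j7",get_obs()["joint_pos"][6].round(2))
E
python3 - <<'E'
import cv2
a=cv2.imread("pics/a_scene.png"); 
cv2.imwrite("pics/z1.png",cv2.resize(a[155:275,150:470],None,fx=2.5,fy=2.5,interpolation=cv2.INTER_CUBIC))
a=cv2.imread("pics/a_side.png"); 
cv2.imwrite("pics/z2.png",cv2.resize(a[130:320,210:470],None,fx=3,fy=3,interpolation=cv2.INTER_CUBIC))
from h import *
c=calibration("wrist");M=cv2.Rodrigues(c["rvec"])[0];print("cam pos",-M.T@c["tvec"],"axis",M[2]);print(pose())
E
```

```text
cam pos [0.08622167 0.62209047 0.37374568] axis [ 0.25794237 -0.06618048 -0.96389101]
(array([0.15019491, 0.60641206, 0.23073631]), array([[-9.70675690e-01,  2.40392731e-01, -2.01963311e-04],
       [ 2.40392811e-01,  9.70675179e-01, -9.96391271e-04],
       [-4.34844456e-05, -1.01572331e-03, -9.99999483e-01]]))
```

View pics/z1.png

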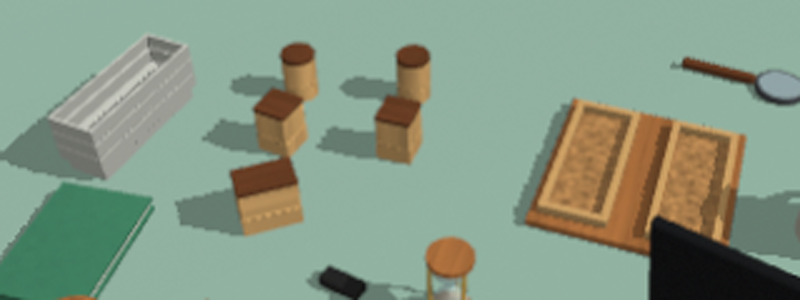

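View pics/z2.png

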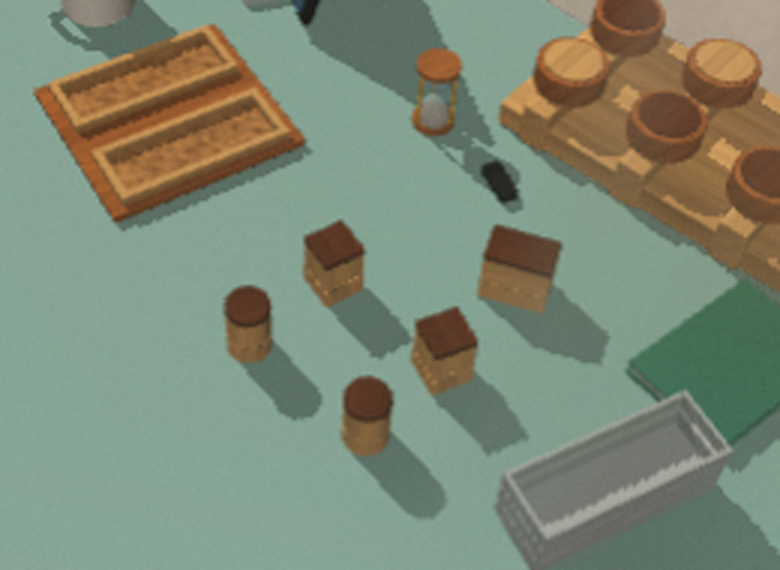

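```bash
python3 - <<'E'
from h import *
s=calibration("side"); c=calibration("scene")
f=lambda L:np.array(L)/3+[210,130]
g=lambda L:np.array(L)/2.5+[150,155]
B=onz(s,f([(38,93),(212,25),(304,142),(120,218)]),.01); print("board\n",B.round(4),B.mean(0),np.linalg.norm(np.diff(B,axis=0),axis=1))
T=onz(s,f([(500,478),(685,394),(730,448),(540,537)]),.075); print("tray\n",T.round(4),T.mean(0),np.linalg.norm(np.diff(T,axis=0),axis=1))
T=onz(c,g([(50,115),(149,35),(188,45),(93,130)]),.075); print("tray scene\n",T.round(4),T.mean(0),np.linalg.norm(np.diff(T,axis=0),axis=1))
print("pieces side",dict(zip("d1 d2 s1 s2 l".split(),onz(s,f([(248,304),(368,398),(334,244),(446,332),(522,250)]),.06).round(3).tolist())))
print("pieces scene",dict(zip("d1 d2 s1 s2 l".split(),onz(c,g([(413,55),(298,53),(400,110),(279,103),(264,176)]),.06).round(3).tolist())))
print("mug,timer,nb,eraser",onz(s,[(240,108),(355,152),(455,250),(377,190)],.05).round(3).tolist())
E
```

```text
board
 [[0.4988 0.3484]
 [0.6972 0.3043]
 [0.6487 0.11  ]
 [0.4543 0.159 ]] [0.57475001 0.23040744] [0.20326371 0.2003268  0.200467  ]
tray
 [[ 0.4714 -0.2875]
 [ 0.6341 -0.3409]
 [ 0.6187 -0.3931]
 [ 0.4559 -0.3389]] [ 0.54500903 -0.34007693] [0.1712079  0.05446355 0.17159674]
tray scene
 [[ 0.6172 -0.3903]
 [ 0.4641 -0.3347]
 [ 0.4795 -0.282 ]
 [ 0.6361 -0.3345]] [ 0.54920012 -0.33539561] [0.16285505 0.0548372  0.16514759]
pieces side {'d1': [0.45, -0.027], 'd2': [0.457, -0.163], 's1': [0.549, -0.031], 's2': [0.55, -0.164], 'l': [0.664, -0.151]}
pieces scene {'d1': [0.454, -0.023], 'd2': [0.463, -0.157], 's1': [0.555, -0.024], 's2': [0.556, -0.157], 'l': [0.67, -0.145]}
mug,timer,nb,eraser [[0.67, 0.475], [0.791, 0.067], [0.709, -0.345], [0.722, -0.079]]
```

```bash
python3 - <<'E'
from h import *
shift([.535,.235,.27],1.33)
E
```

```text
shift [-0.4628 -0.2681 -0.039 ] turn -0.0006 j7 -0.09
```

```bash
python3 -m handwheel '[{"jaw":85,"delta_pos":[-0.463,-0.268,-0.039],"turn":0},{"jaw":85,"delta_pos":[-0.463,-0.268,-0.039],"turn":0},{"jaw":85,"delta_pos":[-0.463,-0.268,-0.039],"turn":0},{"jaw":85,"delta_pos":[-0.463,-0.268,-0.039],"turn":0},{"jaw":85,"delta_pos":[-0.463,-0.268,-0.039],"turn":0},{"jaw":85,"delta_pos":[-0.463,-0.268,-0.039],"turn":0},{"jaw":85,"delta_pos":[-0.463,-0.268,-0.039],"turn":0},{"jaw":85,"delta_pos":[-0.463,-0.268,-0.039],"turn":0},{"jaw":85,"delta_pos":[-0.463,-0.268,-0.039],"turn":0},{"jaw":85,"delta_pos":[-0.463,-0.268,-0.039],"turn":0}]' 40
python3 - <<'E'
from h import *
shift([.535,.235,.27],1.33)
E
```

```text
clock: 0.98
position: [0.4504, 0.3164, 0.2618]
ee_rot: [0.121, 0.993, 0.0, -0.0]
ft_force: [0.7, 0.9, -0.4]
grip_width: 0.996
shift [-0.1017 -0.0586 -0.0082] turn -0.0006 j7 0.66
```

```bash
python3 -m handwheel '[{"jaw":85,"delta_pos":[-0.1,-0.058,-0.008],"turn":0},{"jaw":85,"delta_pos":[-0.1,-0.058,-0.008],"turn":0},{"jaw":85,"delta_pos":[-0.1,-0.058,-0.008],"turn":0},{"jaw":85,"delta_pos":[-0.1,-0.058,-0.008],"turn":0},{"jaw":85,"delta_pos":[-0.1,-0.058,-0.008],"turn":0},{"jaw":85,"delta_pos":[-0.1,-0.058,-0.008],"turn":0}]'
python3 - <<'E'
from h import *
shift([.535,.235,.27],1.33)
cam("wrist","b_wrist")
E
```

```text
clock: 1.48
position: [0.532, 0.2383, 0.2692]
ee_rot: [0.121, 0.993, 0.0, -0.0]
ft_force: [-0.4, 0.3, -0.8]
grip_width: 0.994
shift [-0.0037 -0.0024 -0.0008] turn -0.0005 j7 0.88
```

View pics/b_wrist.png

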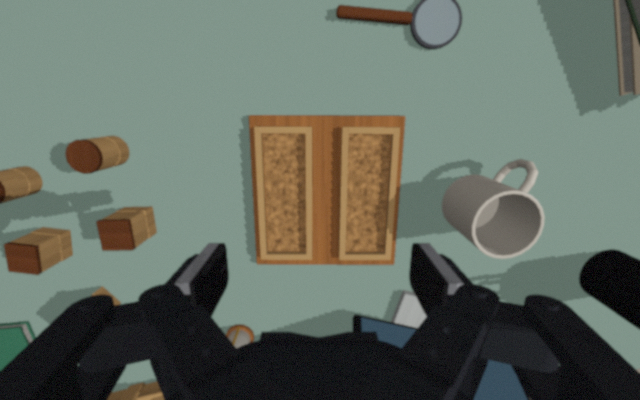

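```bash
cat >> h.py <<'E'
def comp(im,mask,seed):
    n,l,st,ce=cv2.connectedComponentsWithStats(mask.astype(np.uint8)); k=l[int(seed[1]),int(seed[0])]
    return (l==k).astype(np.uint8) if k else None
def contour(m):
    cs=cv2.findContours(m,cv2.RETR_EXTERNAL,cv2.CHAIN_APPROX_NONE)[0]
    return max(cs,key=cv2.contourArea).reshape(-1,2)
def rect(xy):
    (cx,cy),(w,h),a=cv2.minAreaRect((xy*1000).astype(np.float32)); a=np.radians(a)
    if w<h: w,h,a=h,w,a+np.pi/2
    a=(a+np.pi/2)%np.pi-np.pi/2
    return np.array([cx,cy])/1000,(w,h),a
E
python3 - <<'E'
from h import *
im=cv2.imread("pics/b_wrist.png"); c=calibration("wrist")
hsv=cv2.cvtColor(im,cv2.COLOR_BGR2HSV)
m=((hsv[:,:,0]<28)&(hsv[:,:,1]>70)).astype(np.uint8)
m=comp(im,m,(325,190)); ct=contour(m)
print(ct.min(0),ct.max(0),m.sum())
print("board",rect(onz(c,ct,.01)))
for z in (.01,.02):
  pass
# strips: light wood  (outer edge)
for x,y in [(260,150),(315,225),(345,225),(325,200),(285,190),(395,190)]: print((x,y),hsv[y,x],im[y,x])
E
python3 - <<'E'
import cv2
a=cv2.imread("pics/b_wrist.png");cv2.imwrite("pics/b2.png",cv2.resize(a[105:275,240:415],None,fx=3.4,fy=3.4,interpolation=cv2.INTER_CUBIC))
E
```

```text
[249 115] [404 264] 21901
board (array([0.57647913, 0.237283  ]), (208.83358764648438, 199.08197021484375), np.float64(-0.24650978050684103))
(260, 150) [ 17 117 165] [ 89 133 165]
(315, 225) [ 14 158 145] [ 55  96 145]
(345, 225) [ 17 119 165] [ 88 132 165]
(325, 200) [ 14 164 143] [ 51  94 143]
(285, 190) [ 16 134 135] [ 64 103 135]
(395, 190) [ 16 127 151] [ 76 116 151]
```

View pics/b2.png

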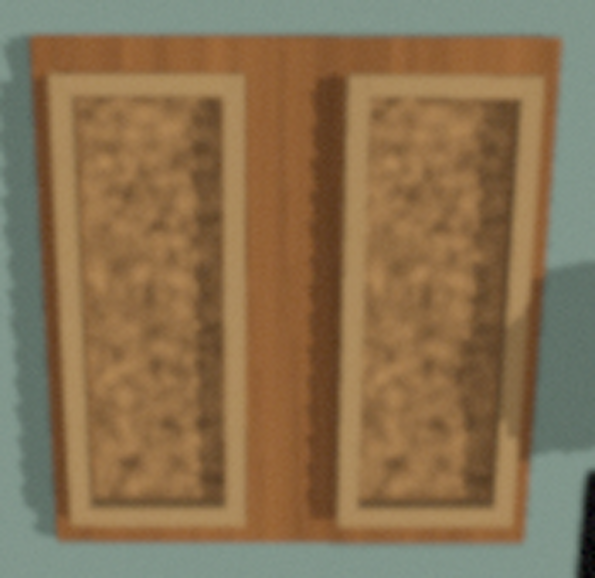

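```bash
python3 - <<'E'
from h import *
c=calibration("wrist")
f=lambda L:np.array(L)/3.4+[240-.35,105-.35]
L=onz(c,f([(50,75),(245,75),(245,526),(70,526)]),.02);Rr=onz(c,f([(348,75),(545,76),(516,526),(337,526)]),.02)
for q in(L,Rr): print(rect(q),q.mean(0))
C=np.array([.5765,.2373]);a=-.2465;y=np.array([-np.sin(a),np.cos(a)]);print("from board: left",C+.055*y,"right",C-.055*y)
E
```

```text
(array([0.56392969, 0.18366751]), (182.5115509033203, 72.3296127319336), np.float64(-0.24737956891886093)) [0.56393454 0.18385661]
(array([0.59036792, 0.29114273]), (181.981201171875, 73.98931884765625), np.float64(-0.24222755063204815)) [0.59040889 0.29108855]
from board: left [0.58992062 0.29063748] right [0.56307938 0.18396252]
```

```bash
python3 - <<'E'
from h import *
shift([.517,-.328,.27],1.254)
E
```

```text
shift [-0.1212 -0.554  -0.0009] turn 0.0241 j7 0.88
```

```bash
python3 -m handwheel '[{"jaw":85,"delta_pos":[-0.121,-0.554,-0.001],"turn":0.024},{"jaw":85,"delta_pos":[-0.121,-0.554,-0.001],"turn":0.024},{"jaw":85,"delta_pos":[-0.121,-0.554,-0.001],"turn":0.024},{"jaw":85,"delta_pos":[-0.121,-0.554,-0.001],"turn":0.024},{"jaw":85,"delta_pos":[-0.121,-0.554,-0.001],"turn":0.024},{"jaw":85,"delta_pos":[-0.121,-0.554,-0.001],"turn":0.024},{"jaw":85,"delta_pos":[-0.121,-0.554,-0.001],"turn":0.024},{"jaw":85,"delta_pos":[-0.121,-0.554,-0.001],"turn":0.024},{"jaw":85,"delta_pos":[-0.121,-0.554,-0.001],"turn":0.024},{"jaw":85,"delta_pos":[-0.121,-0.554,-0.001],"turn":0.024}]'
python3 - <<'E'
from h import *
shift([.517,-.328,.27],1.254)
E
```

```text
clock: 2.37
position: [0.5207, -0.1789, 0.2705]
ee_rot: [0.157, 0.988, 0.001, 0.0]
ft_force: [1.2, 0.1, 0.2]
grip_width: 0.994
shift [-0.0427 -0.1429  0.0004] turn 0.0005 j7 1.58
```

```bash
python3 -m handwheel '[{"jaw":85,"delta_pos":[-0.043,-0.143,0],"turn":0},{"jaw":85,"delta_pos":[-0.043,-0.143,0],"turn":0},{"jaw":85,"delta_pos":[-0.043,-0.143,0],"turn":0},{"jaw":85,"delta_pos":[-0.043,-0.143,0],"turn":0},{"jaw":85,"delta_pos":[-0.043,-0.143,0],"turn":0},{"jaw":85,"delta_pos":[-0.043,-0.143,0],"turn":0}]'
python3 - <<'E'
from h import *
shift([.517,-.328,.27],1.254)
im,c=cam("wrist","c_wrist")
np.savez("c.npz",**c)
E
```

```text
clock: 2.87
position: [0.5169, -0.3282, 0.2698]
ee_rot: [0.159, 0.987, 0.0, -0.0]
ft_force: [0.9, 1.3, -0.6]
grip_width: 0.994
shift [-0.0001  0.0002 -0.0002] turn -0.0007 j7 1.91
```

View pics/c_wrist.png

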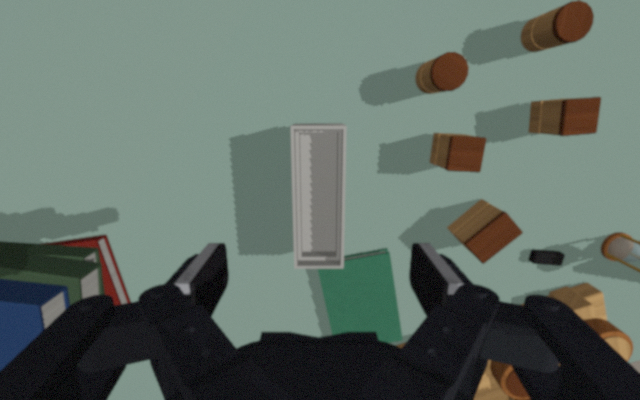

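```bash
python3 - <<'E'
from h import *
im=cv2.imread("pics/c_wrist.png"); c=dict(np.load("c.npz"))
hsv=cv2.cvtColor(im,cv2.COLOR_BGR2HSV)
m=((hsv[:,:,1]<30)&(hsv[:,:,2]>90)).astype(np.uint8)
m[:110]=0;m[285:]=0;m[:,:280]=0;m[:,360:]=0
ct=contour(m); print(ct.min(0),ct.max(0))
print(rect(onz(c,ct,.075)))
h=im[110:280,270:370]; cv2.imwrite("pics/c2.png",cv2.resize(np.hstack([h,cv2.merge([m*255]*3)[110:280,270:370]]),None,fx=3.4,fy=3.4,interpolation=cv2.INTER_CUBIC))
E
```

```text
[290 122] [347 269]
(array([ 0.54813275, -0.33956317]), (174.64002990722656, 63.492679595947266), np.float64(-0.31792550777256956))
```

View pics/c2.png

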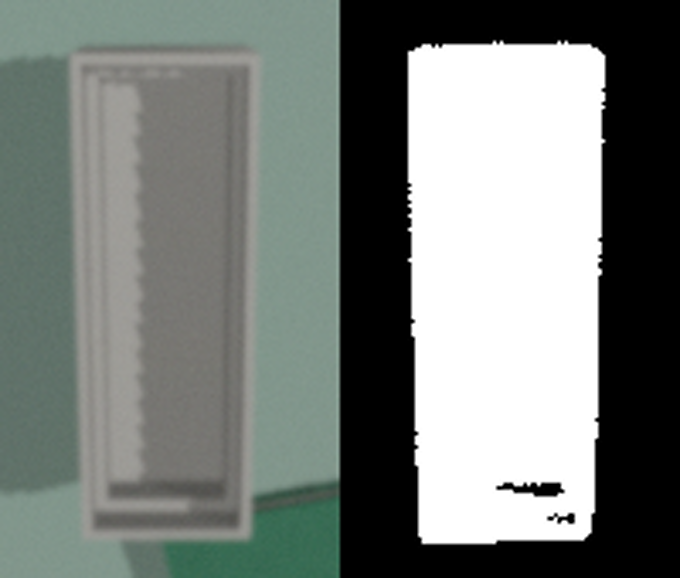

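```bash
python3 - <<'E'
from h import *
c=dict(np.load("c.npz"))
q=onz(c,np.array([(70,54),(260,54),(251,539),(84,539)])/3.4+[270-.35,110-.35],.075)
print(rect(q),q.mean(0))
shift([.549,-.3395,.15],np.pi/2-.318)
E
```

```text
(array([ 0.54950867, -0.33950024]), (170.12432861328125, 59.96257019042969), np.float64(-0.3146128016926202)) [ 0.5495211  -0.33949092]
shift [-0.034  -0.0025  0.1198] turn 0.0004 j7 1.91
```

```bash
python3 -m handwheel '[{"jaw":85,"delta_pos":[-0.034,-0.003,0.12],"turn":0},{"jaw":85,"delta_pos":[-0.034,-0.003,0.12],"turn":0},{"jaw":85,"delta_pos":[-0.034,-0.003,0.12],"turn":0},{"jaw":85,"delta_pos":[-0.034,-0.003,0.15],"turn":0},{"jaw":85,"delta_pos":[-0.034,-0.003,0.18],"turn":0},{"jaw":85,"delta_pos":[-0.034,-0.003,0.2],"turn":0},{"jaw":85,"delta_pos":[-0.034,-0.003,0.213],"turn":0},{"jaw":85,"delta_pos":[-0.034,-0.003,0.213],"turn":0}]' 40
python3 - <<'E'
from h import *
shift([.5495,-.3395,.057],np.pi/2-.316)
cam("side","d_side");cam("scene","d_scene")
a=cv2.imread("pics/d_side.png")[200:350,320:520];b=cv2.imread("pics/d_scene.png")[140:260,140:260]
cv2.imwrite("pics/d.png",np.hstack([cv2.resize(a,(500,375)),cv2.resize(b,(300,375))]))
E
```

```text
clock: 3.58
position: [0.548, -0.3383, 0.0546]
ee_rot: [0.157, 0.988, 0.001, -0.002]
ft_force: [0.4, 1.0, -0.5]
grip_width: 0.989
shift [-0.0018 -0.0007 -0.0024] turn 0.0002 j7 2.0
```

View pics/d.png

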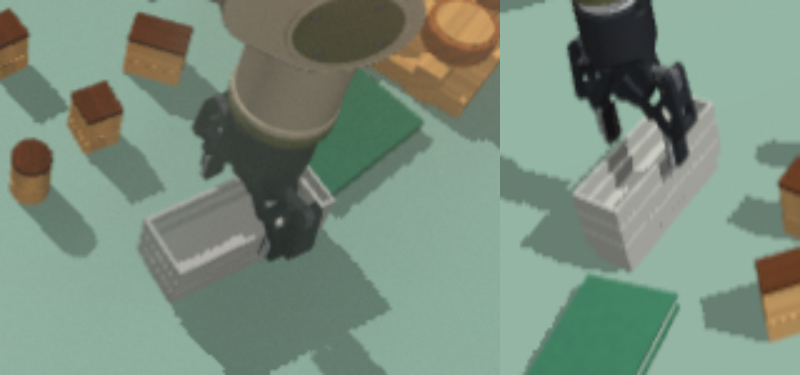

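```bash
python3 -m handwheel '[{"jaw":60,"delta_pos":[0,0,0],"turn":0},{"jaw":50,"delta_pos":[0,0,0],"turn":0},{"jaw":50,"delta_pos":[0,0,0],"turn":0},{"jaw":50,"delta_pos":[0,0,0],"turn":0},{"jaw":50,"delta_pos":[0,0,0],"turn":0},{"jaw":50,"delta_pos":[0,0,0],"turn":0},{"jaw":50,"delta_pos":[0,0,0],"turn":0},{"jaw":50,"delta_pos":[0,0,0],"turn":0}]' 30
python3 - <<'E'
from h import *
shift([.5495,-.3395,.057],np.pi/2-.316)
E
```

```text
clock: 4.35
position: [0.5494, -0.3416, 0.0592]
ee_rot: [0.158, 0.987, 0.0, 0.001]
ft_force: [-0.2, 2.2, 6.9]
grip_width: 0.689
shift [0.0005 0.002  0.0022] turn -0.0006 j7 2.0
```

```bash
python3 -m handwheel '[{"jaw":50,"delta_pos":[0,0,-0.005],"turn":0},{"jaw":50,"delta_pos":[0,0,-0.01],"turn":0},{"jaw":50,"delta_pos":[0,0,-0.015],"turn":0},{"jaw":50,"delta_pos":[0,0,-0.02],"turn":0},{"jaw":50,"delta_pos":[0,0,-0.025],"turn":0},{"jaw":50,"delta_pos":[0,0,-0.03],"turn":0},{"jaw":50,"delta_pos":[0,0,-0.03],"turn":0},{"jaw":50,"delta_pos":[0,0,-0.03],"turn":0}]'
cat > look.py <<'E'
import sys
from h import *
n=sys.argv[1]
cam("side",n+"_side");cam("scene",n+"_scene")
x,y,w,h=map(int,sys.argv[2].split(","));a=cv2.imread(f"pics/{n}_side.png")[y:y+h,x:x+w];a=cv2.resize(a,(int(w*375/h),375))
x,y,w,h=map(int,sys.argv[3].split(","));b=cv2.imread(f"pics/{n}_scene.png")[y:y+h,x:x+w];b=cv2.resize(b,(int(w*375/h),375))
cv2.imwrite(f"pics/{n}.png",np.hstack([a,b]))
E
python3 look.py e 320,200,200,150 140,140,120,120
```

```text
clock: 5.02
position: [0.5484, -0.3416, 0.0876]
ee_rot: [0.158, 0.987, -0.0, 0.0]
ft_force: [-0.6, -0.3, -0.9]
grip_width: 0.694
```

View pics/e.png

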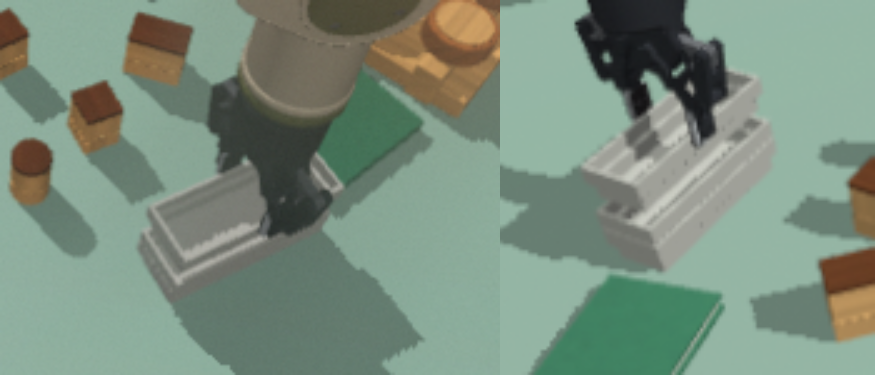

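```bash
python3 - <<'E'
from h import *
shift([.5901,.2908,.17],1.3248)
E
```

```text
shift [ 0.158   0.6135 -0.0828] turn -0.023 j7 1.99
```

```bash
python3 -m handwheel '[{"jaw":50,"delta_pos":[0,0,-0.04],"turn":0},{"jaw":50,"delta_pos":[0,0,-0.083],"turn":0},{"jaw":50,"delta_pos":[0.158,0.613,-0.083],"turn":-0.023},{"jaw":50,"delta_pos":[0.158,0.613,-0.083],"turn":-0.023},{"jaw":50,"delta_pos":[0.158,0.613,-0.083],"turn":-0.023},{"jaw":50,"delta_pos":[0.158,0.613,-0.083],"turn":-0.023},{"jaw":50,"delta_pos":[0.158,0.613,-0.083],"turn":-0.023},{"jaw":50,"delta_pos":[0.158,0.613,-0.083],"turn":-0.023},{"jaw":50,"delta_pos":[0.158,0.613,-0.083],"turn":-0.023},{"jaw":50,"delta_pos":[0.158,0.613,-0.083],"turn":-0.023}]'
python3 - <<'E'
from h import *
shift([.5901,.2908,.17],1.3248)
E
```

```text
clock: 5.95
position: [0.5699, -0.0068, 0.1696]
ee_rot: [0.123, 0.992, 0.0, -0.0]
ft_force: [1.1, 0.1, -0.8]
grip_width: 0.691
shift [ 0.0528  0.2936 -0.0003] turn 0.0 j7 1.38
```

```bash
python3 -m handwheel '[{"jaw":50,"delta_pos":[0.053,0.293,0],"turn":0},{"jaw":50,"delta_pos":[0.053,0.293,0],"turn":0},{"jaw":50,"delta_pos":[0.053,0.293,0],"turn":0},{"jaw":50,"delta_pos":[0.053,0.293,0],"turn":0},{"jaw":50,"delta_pos":[0.053,0.293,0],"turn":0},{"jaw":50,"delta_pos":[0.053,0.293,0],"turn":0},{"jaw":50,"delta_pos":[0.053,0.293,0],"turn":0},{"jaw":50,"delta_pos":[0.053,0.293,0],"turn":0},{"jaw":50,"delta_pos":[0.053,0.293,0],"turn":0},{"jaw":50,"delta_pos":[0.053,0.293,0],"turn":0}]'
python3 - <<'E'
from h import *
shift([.5901,.2908,.17],1.3248)
cam("wrist","f_wrist"); np.savez("f.npz",**calibration("wrist"))
E
```

```text
clock: 6.78
position: [0.59, 0.2882, 0.169]
ee_rot: [0.122, 0.992, -0.001, -0.0]
ft_force: [0.2, -1.1, -1.0]
grip_width: 0.694
shift [ 0.0005  0.0025 -0.001 ] turn 0.0003 j7 0.93
```

View pics/f_wrist.png

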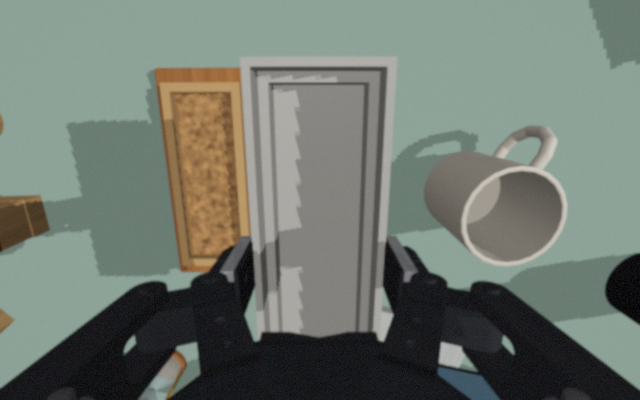

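```bash
python3 - <<'E'
from h import *
c=dict(np.load("f.npz")); p,M=pose()
for z in (.183,.187):
    q=onz(c,[(241.5,57.5),(397.5,57.5)],z); 
    P=np.c_[q,[z,z]]-p; print(z,(P@M).round(4), np.linalg.norm(q[1]-q[0]))
shift([.5901,.2908,.06],1.3248)
E
```

```text
0.183 [[ 0.0859 -0.0305 -0.0136]
 [ 0.0858  0.0303 -0.0137]] 0.060790974788671626
0.187 [[ 0.0852 -0.0295 -0.0176]
 [ 0.0852  0.0294 -0.0177]] 0.058911057004562804
shift [0.0012 0.0038 0.1093] turn -0.0003 j7 0.93
```

```bash
python3 -m handwheel '[{"jaw":50,"delta_pos":[0.001,0.002,0.04],"turn":0},{"jaw":50,"delta_pos":[0.001,0.002,0.08],"turn":0},{"jaw":50,"delta_pos":[0.001,0.002,0.11],"turn":0},{"jaw":50,"delta_pos":[0.001,0.002,0.123],"turn":0},{"jaw":50,"delta_pos":[0.001,0.002,0.123],"turn":0},{"jaw":50,"delta_pos":[0.001,0.002,0.123],"turn":0},{"jaw":50,"delta_pos":[0.001,0.002,0.123],"turn":0}]'
python3 - <<'E'
from h import *
for i in range(4):
    shift([.5901,.2908,.0295],1.3248); camera("wrist")
cam("wrist","g_wrist"); np.savez("g.npz",**calibration("wrist"))
E
python3 look.py g 210,110,120,90 350,180,110,85
```

```text
clock: 7.42
position: [0.5914, 0.2905, 0.0493]
ee_rot: [0.123, 0.992, 0.001, 0.001]
ft_force: [0.6, -0.1, -0.7]
grip_width: 0.692
shift [ 0.0014 -0.      0.0198] turn -0.0002 j7 0.96
shift [ 0.0014 -0.0003  0.0199] turn -0.0002 j7 0.96
shift [ 0.0011 -0.0004  0.0197] turn -0.0001 j7 0.96
shift [ 0.0008 -0.0003  0.0193] turn -0.0 j7 0.96
```

View pics/g.png

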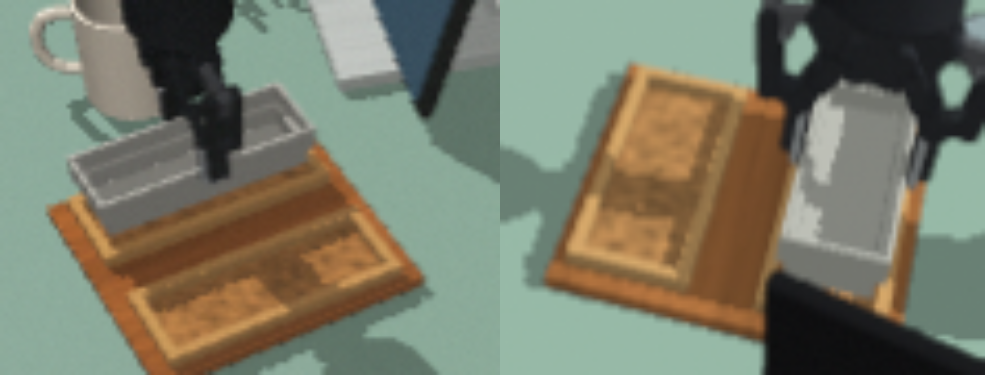

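View pics/g_wrist.png

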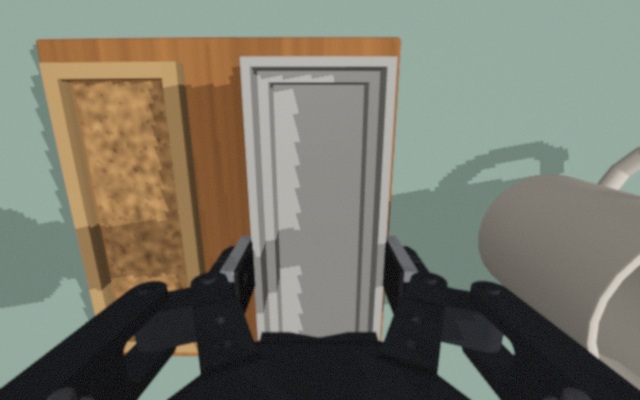

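```bash
python3 - <<'E'
from h import *
c=dict(np.load("g.npz")); a=-.246
X=np.array([np.cos(a),np.sin(a)]);Y=np.array([-np.sin(a),np.cos(a)])
bl=np.array([.5901,.2908]);br=np.array([.5635,.1838])
print(onz(c,[(41,64),(180,62)],.02).round(4)); print(br-.091*X-.036*Y,br-.091*X+.036*Y)
print("board near corners",onz(c,[(38,40),(400,38)],.01).round(4)); C=(bl+br)/2;print(C-.105*X-.1*Y,C-.105*X+.1*Y)
E
```

```text
[[0.4675 0.1713]
 [0.4852 0.2428]]
[0.46647267 0.1710447 ] [0.48400657 0.24087709]
board near corners [[0.4525 0.1674]
 [0.5005 0.3581]]
[0.45060847 0.16588084] [0.49931373 0.35985969]
```

```bash
python3 -m handwheel '[{"jaw":50,"delta_pos":[0.0,0,0.004],"turn":0},{"jaw":50,"delta_pos":[0.0,0,0.008],"turn":0},{"jaw":50,"delta_pos":[0.0,0,0.011],"turn":0},{"jaw":50,"delta_pos":[0.0,0,0.014],"turn":0},{"jaw":50,"delta_pos":[0.0,0,0.016],"turn":0},{"jaw":50,"delta_pos":[0.0,0,0.018],"turn":0},{"jaw":50,"delta_pos":[0.0,0,0.019],"turn":0},{"jaw":50,"delta_pos":[0.0,0,0.019],"turn":0}]'
```

```text
clock: 8.43
position: [0.5897, 0.2904, 0.0292]
ee_rot: [0.123, 0.992, 0.0, -0.0]
ft_force: [-7.1, -2.9, 14.2]
grip_width: 0.695
```

```bash
python3 look.py i 210,110,120,90 350,180,110,85; python3 -c "
from h import *
o=get_obs();print(o['position'],o['ft_force'])"
```

```text
[0.58974707 0.29040705 0.02915481] [-5.88365182 -3.48890389 14.3488523 ]
```

View pics/i.png

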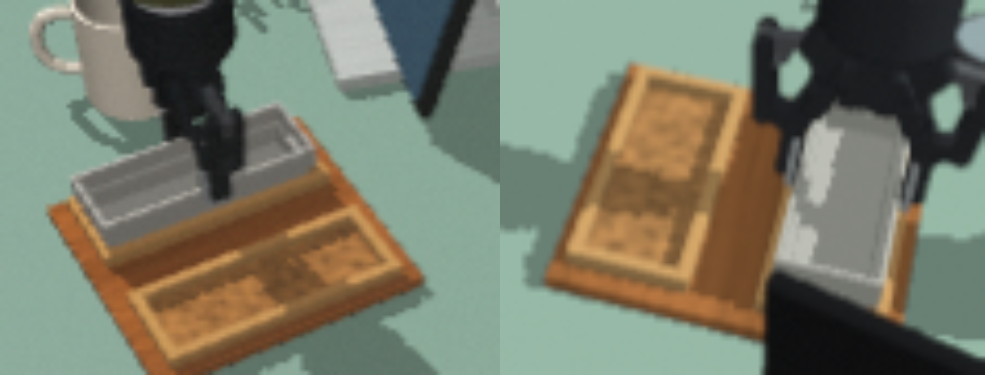

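Seated. Open and lift.

```bash
python3 -m handwheel '[{"jaw":85,"delta_pos":[0,0,0],"turn":0},{"jaw":85,"delta_pos":[0,0,0],"turn":0},{"jaw":85,"delta_pos":[0,0,0],"turn":0},{"jaw":85,"delta_pos":[0,0,-0.02],"turn":0},{"jaw":85,"delta_pos":[0,0,-0.06],"turn":0},{"jaw":85,"delta_pos":[0,0,-0.1],"turn":0},{"jaw":85,"delta_pos":[0,0,-0.14],"turn":0},{"jaw":85,"delta_pos":[-0.04,0,-0.18],"turn":0},{"jaw":85,"delta_pos":[-0.04,0,-0.18],"turn":0}]'
python3 - <<'E'
from h import *
cam("wrist","j_wrist"); np.savez("j.npz",**calibration("wrist"))
shift([.5495,-.3395,.17],np.pi/2-.316)
E
```

```text
clock: 9.28
position: [0.6319, 0.2803, 0.2137]
ee_rot: [0.123, 0.992, 0.002, 0.003]
ft_force: [0.6, -0.4, 0.5]
grip_width: 0.995
shift [-0.0707 -0.6204  0.0413] turn 0.0216 j7 0.97
```

View pics/j_wrist.png

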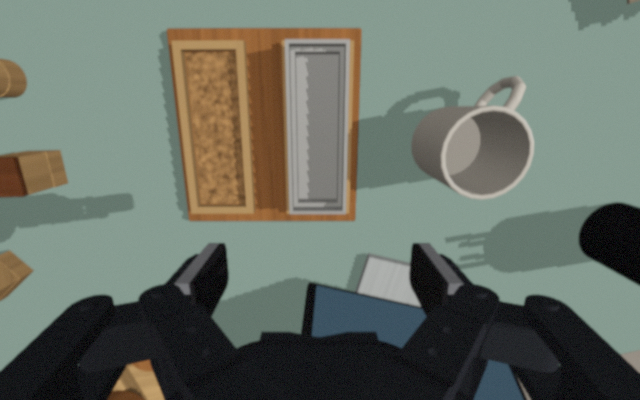

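```bash
python3 -m handwheel '[{"jaw":85,"delta_pos":[-0.04,-0.614,-0.03],"turn":0.022},{"jaw":85,"delta_pos":[-0.04,-0.614,-0.03],"turn":0.022},{"jaw":85,"delta_pos":[-0.04,-0.614,-0.03],"turn":0.022},{"jaw":85,"delta_pos":[-0.04,-0.614,-0.03],"turn":0.022},{"jaw":85,"delta_pos":[-0.04,-0.614,-0.03],"turn":0.022},{"jaw":85,"delta_pos":[-0.04,-0.614,-0.03],"turn":0.022},{"jaw":85,"delta_pos":[-0.04,-0.614,-0.03],"turn":0.022},{"jaw":85,"delta_pos":[-0.04,-0.614,-0.03],"turn":0.022},{"jaw":85,"delta_pos":[-0.04,-0.614,-0.03],"turn":0.022},{"jaw":85,"delta_pos":[-0.04,-0.614,-0.03],"turn":0.022}]'
python3 - <<'E'
from h import *
shift([.517,-.328,.24],np.pi/2-.316)
E
```

```text
clock: 10.17
position: [0.5524, -0.1301, 0.2272]
ee_rot: [0.157, 0.988, 0.0, -0.0]
ft_force: [0.4, -0.8, 0.0]
grip_width: 0.997
shift [-0.0276 -0.1992 -0.0129] turn 0.0004 j7 1.52
```

```bash
python3 -m handwheel '[{"jaw":85,"delta_pos":[-0.027,-0.199,-0.013],"turn":0},{"jaw":85,"delta_pos":[-0.027,-0.199,-0.013],"turn":0},{"jaw":85,"delta_pos":[-0.027,-0.199,-0.013],"turn":0},{"jaw":85,"delta_pos":[-0.027,-0.199,-0.013],"turn":0},{"jaw":85,"delta_pos":[-0.027,-0.199,-0.013],"turn":0},{"jaw":85,"delta_pos":[-0.027,-0.199,-0.013],"turn":0},{"jaw":85,"delta_pos":[-0.027,-0.199,-0.013],"turn":0},{"jaw":85,"delta_pos":[-0.027,-0.199,-0.013],"turn":0}]'
python3 - <<'E'
from h import *
im,c=cam("wrist","k_wrist"); np.savez("k.npz",**c)
cv2.imwrite("pics/k2.png",cv2.resize(im[90:280,250:390],None,fx=3.1,fy=3.1,interpolation=cv2.INTER_CUBIC))
E
```

```text
clock: 10.83
position: [0.5177, -0.3254, 0.2399]
ee_rot: [0.157, 0.988, 0.0, -0.001]
ft_force: [1.2, 0.9, 0.4]
grip_width: 0.999
```

View pics/k2.png

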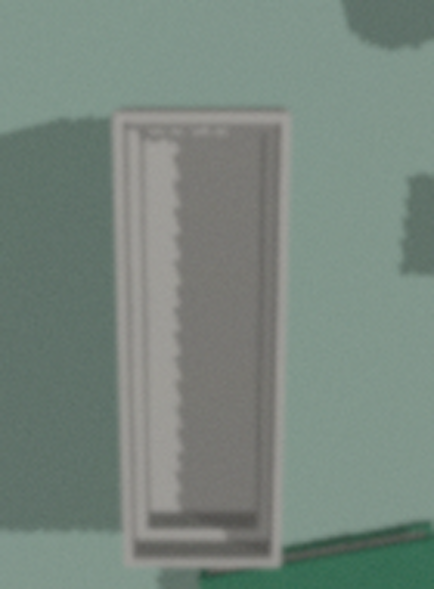

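View pics/k_wrist.png

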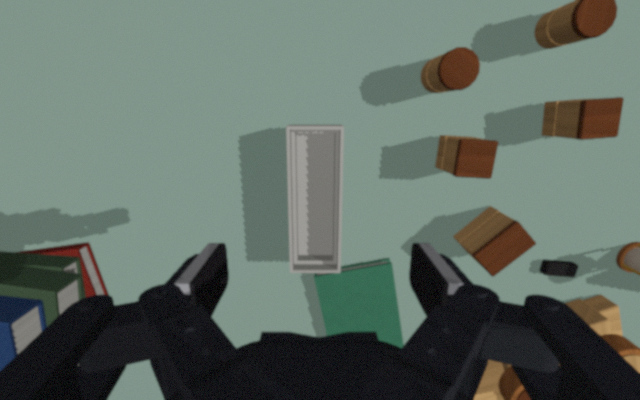

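```bash
python3 - <<'E'
from h import *
c=dict(np.load("k.npz"))
q=onz(c,np.array([(113,112),(292,112),(282,568),(124,568)])/3.1+[250-.35,90-.35],.055)
print(rect(q),q.mean(0))
r=rect(q);shift([*r[0],.037],np.pi/2-.316)
E
```

```text
(array([ 0.54934442, -0.34034338]), (170.83493041992188, 60.615875244140625), np.float64(-0.31575156937473814)) [ 0.54937348 -0.34023253]
shift [-0.0348 -0.0055  0.203 ] turn 0.0009 j7 1.92
```

```bash
python3 -m handwheel '[{"jaw":85,"delta_pos":[-0.034,-0.004,0.1],"turn":0},{"jaw":85,"delta_pos":[-0.034,-0.004,0.1],"turn":0},{"jaw":85,"delta_pos":[-0.034,-0.004,0.12],"turn":0},{"jaw":85,"delta_pos":[-0.034,-0.004,0.15],"turn":0},{"jaw":85,"delta_pos":[-0.034,-0.004,0.18],"turn":0},{"jaw":85,"delta_pos":[-0.034,-0.004,0.195],"turn":0},{"jaw":85,"delta_pos":[-0.034,-0.004,0.202],"turn":0},{"jaw":85,"delta_pos":[-0.034,-0.004,0.202],"turn":0},{"jaw":85,"delta_pos":[-0.034,-0.004,0.202],"turn":0}]'
python3 - <<'E'
from h import *
shift([.5494,-.3402,.037],np.pi/2-.316)
E
```

```text
clock: 11.63
position: [0.5497, -0.3406, 0.0404]
ee_rot: [0.157, 0.988, -0.0, 0.001]
ft_force: [-0.7, 0.2, 0.9]
grip_width: 1.001
shift [0.0004 0.0002 0.0034] turn 0.0005 j7 2.03
```

```bash
python3 -m handwheel '[{"jaw":60,"delta_pos":[0,0,0.001],"turn":0},{"jaw":50,"delta_pos":[0,0,0.001],"turn":0},{"jaw":50,"delta_pos":[0,0,0.001],"turn":0},{"jaw":50,"delta_pos":[0,0,0.001],"turn":0},{"jaw":50,"delta_pos":[0,0,0.001],"turn":0},{"jaw":50,"delta_pos":[0,0,0.001],"turn":0},{"jaw":50,"delta_pos":[0,0,0.001],"turn":0},{"jaw":50,"delta_pos":[0,0,0.001],"turn":0}]' 30
python3 -m handwheel '[{"jaw":50,"delta_pos":[0,0,-0.005],"turn":0},{"jaw":50,"delta_pos":[0,0,-0.01],"turn":0},{"jaw":50,"delta_pos":[0,0,-0.015],"turn":0},{"jaw":50,"delta_pos":[0,0,-0.02],"turn":0},{"jaw":50,"delta_pos":[0,0,-0.025],"turn":0},{"jaw":50,"delta_pos":[0,0,-0.03],"turn":0},{"jaw":50,"delta_pos":[0,0,-0.03],"turn":0},{"jaw":50,"delta_pos":[0,0,-0.03],"turn":0}]'
python3 look.py l 320,200,200,150 140,140,120,120
```

```text
clock: 12.3
position: [0.5496, -0.341, 0.0397]
ee_rot: [0.157, 0.988, -0.0, 0.001]
ft_force: [-1.2, 1.1, 7.2]
grip_width: 0.695
clock: 12.97
position: [0.5489, -0.3406, 0.0683]
ee_rot: [0.157, 0.988, 0.0, 0.0]
ft_force: [-0.1, 0.2, -0.7]
grip_width: 0.692
```

View pics/l.png

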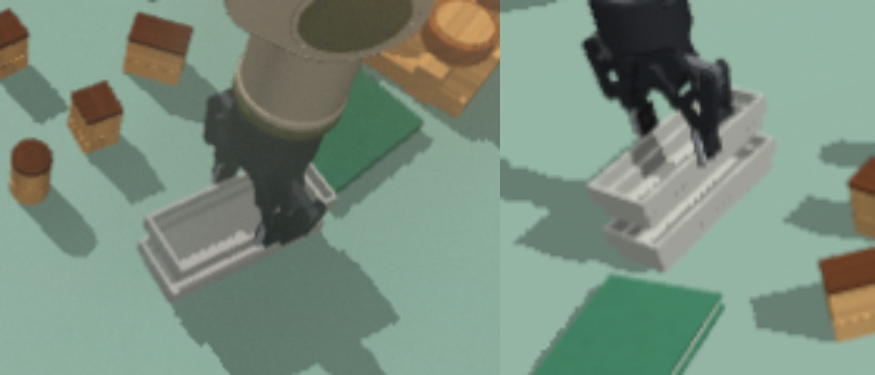

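```bash
python3 - <<'E'
from h import *
shift([.564,.184,.17],1.3248)
E
```

```text
shift [ 0.1479  0.5034 -0.1022] turn -0.022 j7 2.01
```

```bash
python3 -m handwheel '[{"jaw":50,"delta_pos":[0,0,-0.04],"turn":0},{"jaw":50,"delta_pos":[0,0,-0.08],"turn":0},{"jaw":50,"delta_pos":[0.02,0.05,-0.102],"turn":-0.022},{"jaw":50,"delta_pos":[0.148,0.503,-0.102],"turn":-0.022},{"jaw":50,"delta_pos":[0.148,0.503,-0.102],"turn":-0.022},{"jaw":50,"delta_pos":[0.148,0.503,-0.102],"turn":-0.022},{"jaw":50,"delta_pos":[0.148,0.503,-0.102],"turn":-0.022},{"jaw":50,"delta_pos":[0.148,0.503,-0.102],"turn":-0.022},{"jaw":50,"delta_pos":[0.148,0.503,-0.102],"turn":-0.022},{"jaw":50,"delta_pos":[0.148,0.503,-0.102],"turn":-0.022}]'
python3 - <<'E'
from h import *
shift([.564,.184,.17],1.3248)
E
```

```text
clock: 13.9
position: [0.5563, -0.0087, 0.1674]
ee_rot: [0.123, 0.992, 0.0, -0.0]
ft_force: [1.2, 0.7, -0.4]
grip_width: 0.69
shift [ 0.0395  0.1887 -0.0025] turn 0.0 j7 1.38
```

```bash
python3 -m handwheel '[{"jaw":50,"delta_pos":[0.039,0.189,0],"turn":0},{"jaw":50,"delta_pos":[0.039,0.189,0],"turn":0},{"jaw":50,"delta_pos":[0.039,0.189,0],"turn":0},{"jaw":50,"delta_pos":[0.039,0.189,0],"turn":0},{"jaw":50,"delta_pos":[0.039,0.189,0],"turn":0},{"jaw":50,"delta_pos":[0.039,0.189,0.04],"turn":0},{"jaw":50,"delta_pos":[0.039,0.189,0.08],"turn":0},{"jaw":50,"delta_pos":[0.039,0.189,0.119],"turn":0},{"jaw":50,"delta_pos":[0.039,0.189,0.119],"turn":0},{"jaw":50,"delta_pos":[0.039,0.189,0.119],"turn":0}]'
python3 - <<'E'
from h import *
shift([.564,.184,.0295],1.3248)
cam("wrist","m_wrist"); np.savez("m.npz",**calibration("wrist"))
shift([.564,.184,.0295],1.3248)
E
```

```text
clock: 14.73
position: [0.5637, 0.1817, 0.0469]
ee_rot: [0.123, 0.992, -0.001, -0.002]
ft_force: [-0.7, 0.8, 0.6]
grip_width: 0.695
shift [0.0003 0.0024 0.0174] turn 0.0 j7 1.11
shift [0.0015 0.0019 0.0193] turn -0.0 j7 1.11
```

View pics/m_wrist.png

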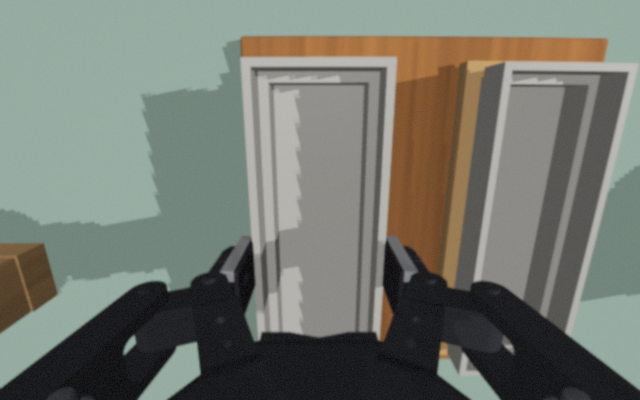

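```bash
python3 -m handwheel '[{"jaw":50,"delta_pos":[0.001,0.0015,0.002],"turn":0},{"jaw":50,"delta_pos":[0.001,0.0015,0.005],"turn":0},{"jaw":50,"delta_pos":[0.001,0.0015,0.008],"turn":0},{"jaw":50,"delta_pos":[0.001,0.0015,0.011],"turn":0},{"jaw":50,"delta_pos":[0.001,0.0015,0.014],"turn":0},{"jaw":50,"delta_pos":[0.001,0.0015,0.016],"turn":0},{"jaw":50,"delta_pos":[0.001,0.0015,0.018],"turn":0},{"jaw":50,"delta_pos":[0.001,0.0015,0.019],"turn":0},{"jaw":50,"delta_pos":[0.001,0.0015,0.019],"turn":0}]'
python3 look.py n 210,110,120,90 350,180,110,85
```

```text
clock: 15.53
position: [0.5644, 0.1838, 0.0297]
ee_rot: [0.123, 0.992, 0.0, -0.0]
ft_force: [-2.0, -0.3, 3.3]
grip_width: 0.693
```

View pics/n.png

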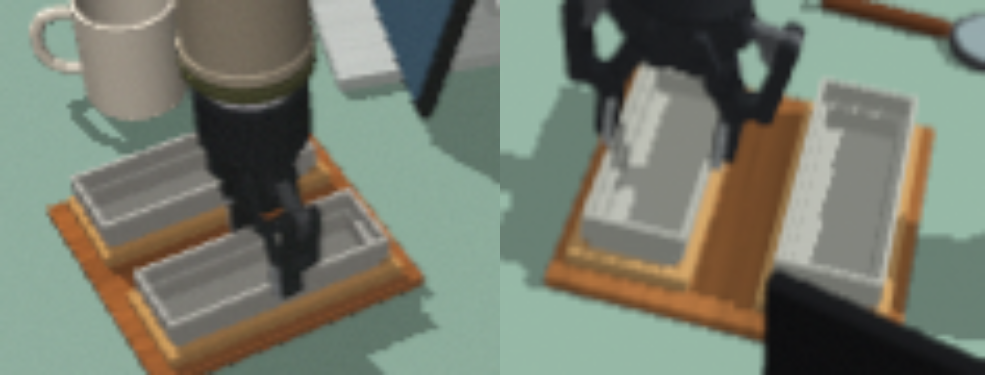

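Seated with light contact. Release and rise high, slightly back toward the base, to see both trays.

```bash
python3 -m handwheel '[{"jaw":85,"delta_pos":[0,0,0],"turn":0},{"jaw":85,"delta_pos":[0,0,0],"turn":0},{"jaw":85,"delta_pos":[0,0,0],"turn":0},{"jaw":85,"delta_pos":[0,0,-0.02],"turn":0},{"jaw":85,"delta_pos":[0,0,-0.06],"turn":0},{"jaw":85,"delta_pos":[0,0,-0.1],"turn":0},{"jaw":85,"delta_pos":[0,0,-0.14],"turn":0},{"jaw":85,"delta_pos":[0,0,-0.18],"turn":0},{"jaw":85,"delta_pos":[0.025,0.04,-0.2],"turn":0},{"jaw":85,"delta_pos":[0.025,0.04,-0.2],"turn":0}]'
python3 -m handwheel '[{"jaw":85,"delta_pos":[0,0,0],"turn":0},{"jaw":85,"delta_pos":[0,0,0],"turn":0},{"jaw":85,"delta_pos":[0,0,0],"turn":0}]'
python3 - <<'E'
from h import *
im,c=cam("wrist","o_wrist"); np.savez("o.npz",**c)
cv2.imwrite("pics/o2.png",cv2.resize(im[90:310,200:440],None,fx=2.7,fy=2.7,interpolation=cv2.INTER_CUBIC))
E
```

```text
clock: 16.47
position: [0.5501, 0.2338, 0.2339]
ee_rot: [0.121, 0.993, 0.003, 0.002]
ft_force: [-1.6, 2.6, -0.8]
grip_width: 0.995
clock: 16.72
position: [0.5499, 0.2278, 0.2288]
ee_rot: [0.123, 0.992, -0.0, -0.0]
ft_force: [0.4, -1.2, 0.3]
grip_width: 0.994
```

View pics/o2.png

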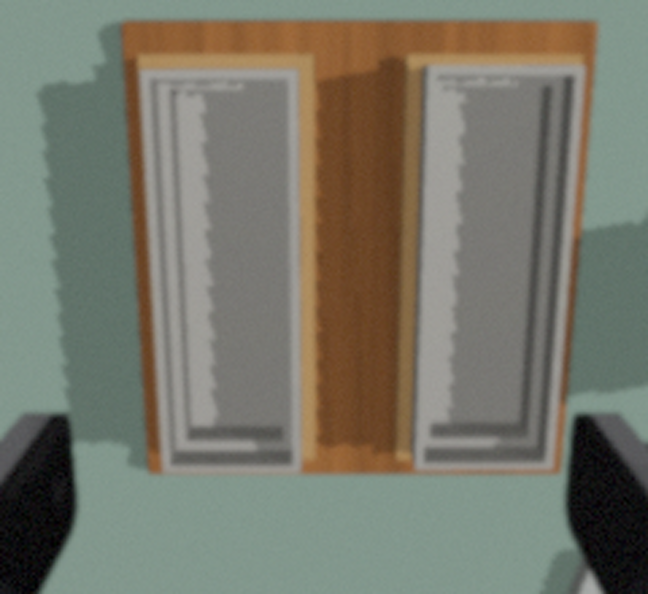

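View pics/o_wrist.png

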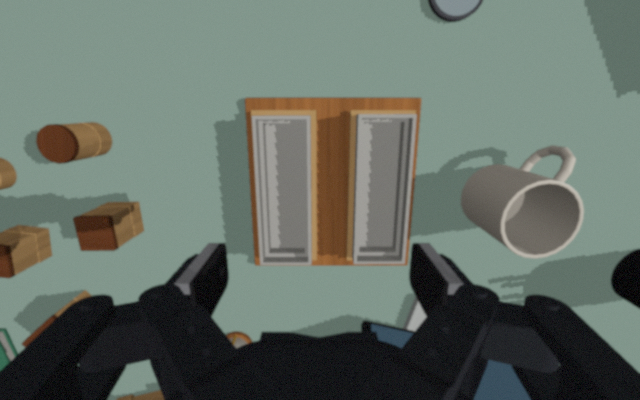

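```bash
python3 - <<'E'
from h import *
c=dict(np.load("o.npz"))
for L in ([(138,69),(299,69),(302,472),(161,472)],[(424,65),(588,65),(556,470),(414,470)]):
    q=onz(c,np.array(L)/2.7+[200-.3,90-.3],.045); print(rect(q),q.mean(0))
E
```

```text
(array([0.5632627 , 0.18332584]), (170.07655334472656, 61.481266021728516), np.float64(-0.24647715678348803)) [0.56326458 0.1833195 ]
(array([0.58892151, 0.29013388]), (170.6363983154297, 62.54556655883789), np.float64(-0.24357204750837447)) [0.58892266 0.2903057 ]
```

```bash
python3 - <<'E'
from h import *
shift([.53,-.09,.28],1.3248)
E
```

```text
shift [-0.0583 -0.3127 -0.0509] turn -0.0004 j7 0.96
```

```bash
python3 -m handwheel '[{"jaw":85,"delta_pos":[-0.058,-0.313,-0.05],"turn":0},{"jaw":85,"delta_pos":[-0.058,-0.313,-0.05],"turn":0},{"jaw":85,"delta_pos":[-0.058,-0.313,-0.05],"turn":0},{"jaw":85,"delta_pos":[-0.058,-0.313,-0.05],"turn":0},{"jaw":85,"delta_pos":[-0.058,-0.313,-0.05],"turn":0},{"jaw":85,"delta_pos":[-0.058,-0.313,-0.05],"turn":0},{"jaw":85,"delta_pos":[-0.058,-0.313,-0.05],"turn":0},{"jaw":85,"delta_pos":[-0.058,-0.313,-0.05],"turn":0},{"jaw":85,"delta_pos":[-0.058,-0.313,-0.05],"turn":0},{"jaw":85,"delta_pos":[-0.058,-0.313,-0.05],"turn":0}]'
python3 -m handwheel '[{"jaw":85,"delta_pos":[0,0,0],"turn":0},{"jaw":85,"delta_pos":[0,0,0],"turn":0},{"jaw":85,"delta_pos":[0,0,0],"turn":0}]'
python3 - <<'E'
from h import *
im,c=cam("wrist","p_wrist"); np.savez("p.npz",**c)
E
```

```text
clock: 17.6
position: [0.5293, -0.0921, 0.2794]
ee_rot: [0.126, 0.992, -0.0, 0.0]
ft_force: [0.2, 0.2, -0.1]
grip_width: 0.997
clock: 17.85
position: [0.53, -0.0878, 0.279]
ee_rot: [0.122, 0.993, 0.0, -0.0]
ft_force: [-0.0, 0.5, 0.1]
grip_width: 0.996
```

View pics/p_wrist.png

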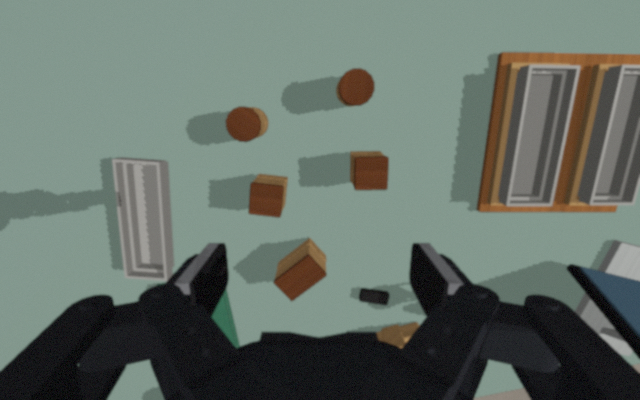

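```bash
cat > caps.py <<'E'
import sys
from h import *
n=sys.argv[1]
im=cv2.imread(f"pics/{n}_wrist.png"); c=dict(np.load(f"{n}.npz"))
hsv=cv2.cvtColor(im,cv2.COLOR_BGR2HSV); Hh,S,V=[hsv[:,:,i].astype(int) for i in range(3)]
m=((Hh<13)&(S>120)&(V>40)).astype(np.uint8)
m=cv2.morphologyEx(m,cv2.MORPH_OPEN,np.ones((3,3)))
k,l,st,ce=cv2.connectedComponentsWithStats(m)
out=im.copy()
for i in range(1,k):
    if st[i,4]<250: continue
    ct=contour((l==i).astype(np.uint8)); cv2.drawContours(out,[ct.reshape(-1,1,2)],-1,(0,255,255),1)
    r=rect(onz(c,ct,.06)); print(ce[i].round(0),"area",st[i,4],"xy",r[0].round(4),"size",np.round(r[1],1),"ang",round(r[2],3))
x,y,w,h=map(int,sys.argv[2].split(","))
cv2.imwrite(f"pics/{n}_caps.png",cv2.resize(out[y:y+h,x:x+w],None,fx=3,fy=3,interpolation=cv2.INTER_CUBIC))
E
python3 caps.py p 210,55,200,190
```

```text
[356.  87.] area 880 xy [ 0.4514 -0.0263] size [37. 36.] ang 1.328
[243. 123.] area 813 xy [ 0.459 -0.16 ] size [36.8 34.8] ang 1.325
[371. 173.] area 900 xy [ 0.5506 -0.0292] size [37.8 37.7] ang 1.327
[265. 199.] area 852 xy [ 0.5523 -0.1612] size [38.1 38.1] ang -0.383
[299. 277.] area 1048 xy [ 0.6652 -0.148 ] size [59.5 37. ] ang -1.118
```

```bash
python3 -c "
import cv2;a=cv2.imread('pics/p_wrist.png');cv2.imwrite('pics/p3.png',cv2.resize(a[60:310,215:400],None,fx=2.4,fy=2.4,interpolation=cv2.INTER_CUBIC))
h=cv2.cvtColor(a,cv2.COLOR_BGR2HSV)
for p in [(355,75),(355,100),(243,124),(263,124),(370,175),(370,155),(300,275),(318,255)]: print(p,h[p[1],p[0]])"
```

```text
(355, 75) [ 12 178  96]
(355, 100) [ 12 173  90]
(243, 124) [ 10 160  94]
(263, 124) [ 15 124 134]
(370, 175) [ 13 187  97]
(370, 155) [ 16 123 104]
(300, 275) [ 11 160  97]
(318, 255) [ 17 124 138]
```

View pics/p_caps.png

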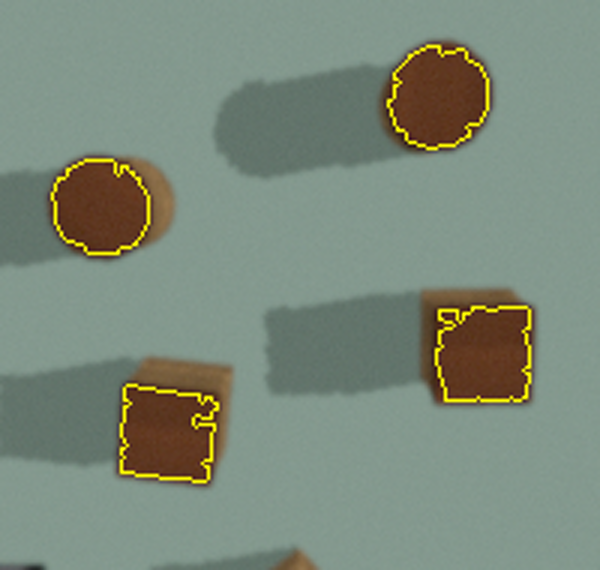

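```bash
python3 - <<'E'
from h import *
shift([.6655,-.148,.15],.453)
E
```

```text
shift [-0.1461 -0.0256  0.129 ] turn 0.2781 j7 1.48
```

```bash
python3 -m handwheel '[{"jaw":75,"delta_pos":[-0.146,-0.026,0.129],"turn":0.278},{"jaw":75,"delta_pos":[-0.146,-0.026,0.129],"turn":0.278},{"jaw":75,"delta_pos":[-0.146,-0.026,0.129],"turn":0.278},{"jaw":75,"delta_pos":[-0.146,-0.026,0.129],"turn":0.278},{"jaw":75,"delta_pos":[-0.146,-0.026,0.129],"turn":0.278},{"jaw":75,"delta_pos":[-0.146,-0.026,0.129],"turn":0.278},{"jaw":75,"delta_pos":[-0.146,-0.026,0.129],"turn":0.278},{"jaw":75,"delta_pos":[-0.146,-0.026,0.129],"turn":0.278},{"jaw":75,"delta_pos":[-0.146,-0.026,0.129],"turn":0.278},{"jaw":75,"delta_pos":[-0.146,-0.026,0.129],"turn":0.278}]'
python3 - <<'E'
from h import *
im,c=cam("wrist","q_wrist"); np.savez("q.npz",**c)
shift([.6655,-.148,.033],.453)
E
python3 caps.py q 200,150,240,150
```

```text
clock: 18.73
position: [0.6654, -0.1491, 0.1507]
ee_rot: [0.529, 0.849, 0.0, 0.0]
ft_force: [-0.5, -0.2, 0.3]
grip_width: 0.875
shift [0.001  0.0006 0.1179] turn 0.0008 j7 0.91
[59. 91.] area 2192 xy [ 0.4611 -0.1598] size [41.2 37. ] ang 0.253
[179. 148.] area 2513 xy [ 0.5547 -0.1608] size [40.1 39.9] ang 1.199
[321. 195.] area 3238 xy [ 0.6674 -0.1478] size [60.  36.1] ang -1.121
[566. 303.] area 1239 xy [ 0.9068 -0.1374] size [64.  26.2] ang -0.216
[487. 394.] area 455 xy [ 0.9016 -0.2535] size [45.7 16.2] ang 0.439
```

View pics/q_wrist.png

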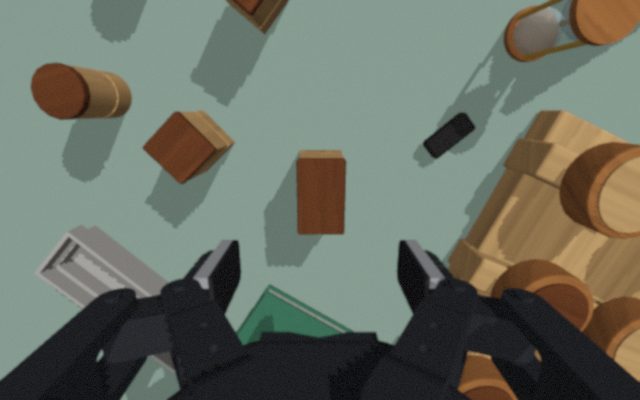

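```bash
python3 -m handwheel '[{"jaw":75,"delta_pos":[0,0.001,0.04],"turn":0},{"jaw":75,"delta_pos":[0,0.001,0.08],"turn":0},{"jaw":75,"delta_pos":[0,0.001,0.105],"turn":0},{"jaw":75,"delta_pos":[0,0.001,0.118],"turn":0},{"jaw":75,"delta_pos":[0,0.001,0.118],"turn":0},{"jaw":75,"delta_pos":[0,0.001,0.118],"turn":0}]' 40
python3 -m handwheel '[{"jaw":35,"delta_pos":[0,0,0],"turn":0},{"jaw":30,"delta_pos":[0,0,0],"turn":0},{"jaw":30,"delta_pos":[0,0,0],"turn":0},{"jaw":30,"delta_pos":[0,0,0],"turn":0},{"jaw":30,"delta_pos":[0,0,0],"turn":0},{"jaw":30,"delta_pos":[0,0,0],"turn":0},{"jaw":30,"delta_pos":[0,0,0],"turn":0},{"jaw":30,"delta_pos":[0,0,0],"turn":0}]' 40
```

```text
clock: 19.28
position: [0.6666, -0.1495, 0.0336]
ee_rot: [0.53, 0.848, 0.0, 0.0]
ft_force: [-0.6, -0.0, 0.7]
grip_width: 0.879
clock: 19.95
position: [0.6671, -0.1495, 0.0343]
ee_rot: [0.531, 0.848, 0.001, 0.001]
ft_force: [-0.4, 1.0, 5.6]
grip_width: 0.44
```

```bash
python3 -m handwheel '[{"jaw":30,"delta_pos":[0,0,-0.02],"turn":0},{"jaw":30,"delta_pos":[0,0,-0.06],"turn":0},{"jaw":30,"delta_pos":[0,0,-0.1],"turn":0},{"jaw":30,"delta_pos":[0,0,-0.136],"turn":0},{"jaw":30,"delta_pos":[0,0,-0.136],"turn":0}]'
python3 - <<'E'
from h import *
shift([.5523,.2994,.17],1.3248)
E
```

```text
clock: 20.37
position: [0.6692, -0.151, 0.1774]
ee_rot: [0.531, 0.847, 0.002, 0.005]
ft_force: [1.1, -1.1, -0.4]
grip_width: 0.438
shift [0.4563 0.0912 0.0052] turn -0.278 j7 0.9
```

```bash
python3 -m handwheel '[{"jaw":30,"delta_pos":[0.456,0.091,0],"turn":-0.278},{"jaw":30,"delta_pos":[0.456,0.091,0],"turn":-0.278},{"jaw":30,"delta_pos":[0.456,0.091,0],"turn":-0.278},{"jaw":30,"delta_pos":[0.456,0.091,0],"turn":-0.278},{"jaw":30,"delta_pos":[0.456,0.091,0],"turn":-0.278},{"jaw":30,"delta_pos":[0.456,0.091,0],"turn":-0.278},{"jaw":30,"delta_pos":[0.456,0.091,0],"turn":-0.278},{"jaw":30,"delta_pos":[0.456,0.091,0],"turn":-0.278},{"jaw":30,"delta_pos":[0.456,0.091,0],"turn":-0.278},{"jaw":30,"delta_pos":[0.456,0.091,0],"turn":-0.278}]'
python3 - <<'E'
from h import *
shift([.5523,.2994,.17],1.3248)
E
```

```text
clock: 21.2
position: [0.5604, 0.2557, 0.169]
ee_rot: [0.123, 0.992, 0.0, 0.0]
ft_force: [1.2, 0.9, -2.6]
grip_width: 0.433
shift [ 0.0185  0.0404 -0.001 ] turn -0.0 j7 0.99
```

```bash
python3 -m handwheel '[{"jaw":30,"delta_pos":[0.018,0.04,0],"turn":0},{"jaw":30,"delta_pos":[0.018,0.04,0.04],"turn":0},{"jaw":30,"delta_pos":[0.018,0.04,0.08],"turn":0},{"jaw":30,"delta_pos":[0.018,0.04,0.08],"turn":0},{"jaw":30,"delta_pos":[0.018,0.04,0.08],"turn":0},{"jaw":30,"delta_pos":[0.018,0.04,0.08],"turn":0}]'
python3 - <<'E'
from h import *
shift([.5523,.2994,.048],1.3248)
cam("wrist","r_wrist"); np.savez("r.npz",**calibration("wrist"))
shift([.5523,.2994,.048],1.3248)
E
python3 look.py r 210,110,120,90 350,180,110,85
```

```text
clock: 21.7
position: [0.5549, 0.2966, 0.0908]
ee_rot: [0.123, 0.992, 0.001, 0.001]
ft_force: [0.7, 0.2, -1.3]
grip_width: 0.433
shift [0.0033 0.0021 0.0428] turn -0.0005 j7 0.96
shift [0.0037 0.0016 0.0434] turn -0.0005 j7 0.96
```

View pics/r_wrist.png

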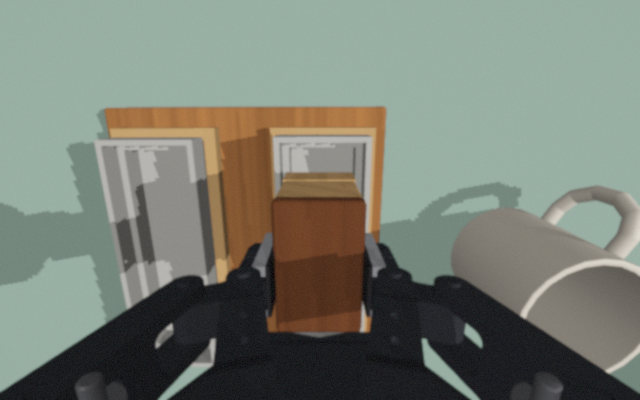

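View pics/r.png

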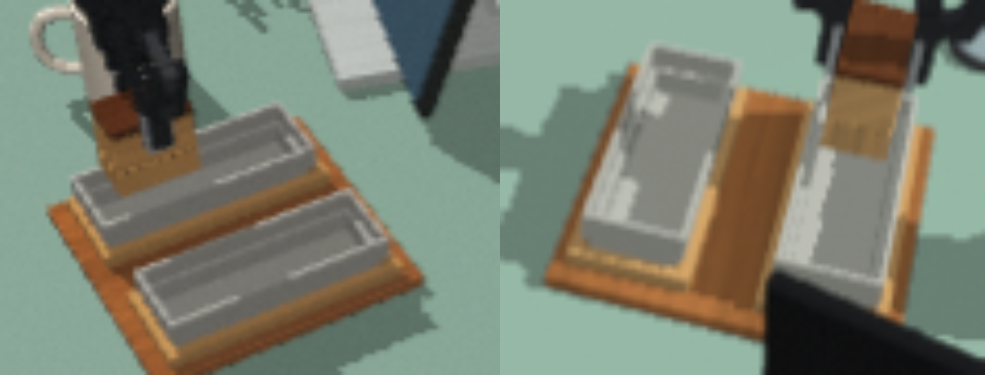

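```bash
python3 - <<'E'
from h import *
im=cv2.imread("pics/r_wrist.png"); cv2.imwrite("pics/r3.png",cv2.resize(im[100:340,250:400],None,fx=2.5*2,fy=2.5*1,interpolation=cv2.INTER_CUBIC)) if 0 else cv2.imwrite("pics/r3.png",cv2.resize(im[120:220,250:400],None,fx=5,fy=5,interpolation=cv2.INTER_CUBIC))
c=dict(np.load("r.npz"));p,M=pose()
q=onz(c,[(272.5,137),(373.5,137)],.045);print(((np.c_[q,[.045]*2]-p)@M).round(4))
E
```

```text
[[ 0.05   -0.0287  0.046 ]
 [ 0.05    0.0327  0.0462]]
```

View pics/r3.png

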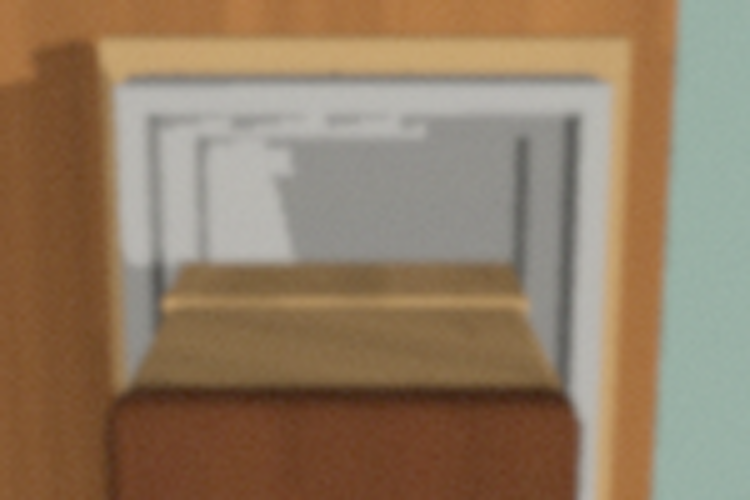

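```bash
python3 -m handwheel '[{"jaw":30,"delta_pos":[0.003,0.0018,0],"turn":0},{"jaw":30,"delta_pos":[0.003,0.0018,0.008],"turn":0},{"jaw":30,"delta_pos":[0.003,0.0018,0.016],"turn":0},{"jaw":30,"delta_pos":[0.003,0.0018,0.024],"turn":0},{"jaw":30,"delta_pos":[0.003,0.0018,0.032],"turn":0},{"jaw":30,"delta_pos":[0.003,0.0018,0.037],"turn":0},{"jaw":30,"delta_pos":[0.003,0.0018,0.04],"turn":0},{"jaw":30,"delta_pos":[0.003,0.0018,0.042],"turn":0},{"jaw":30,"delta_pos":[0.003,0.0018,0.042],"turn":0}]'
python3 look.py s 210,110,120,90 350,180,110,85
```

```text
clock: 22.6
position: [0.5513, 0.2997, 0.0481]
ee_rot: [0.123, 0.992, 0.0, -0.0]
ft_force: [-7.8, -2.6, 17.1]
grip_width: 0.433
```

View pics/s.png

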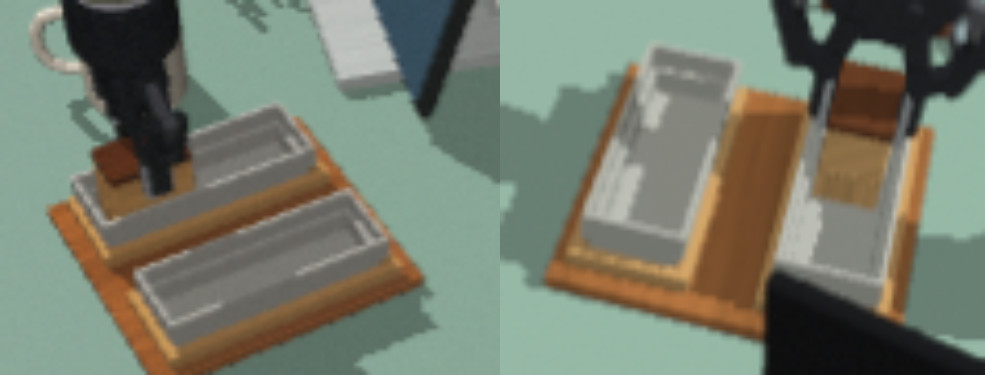

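```bash
python3 -m handwheel '[{"jaw":60,"delta_pos":[0,0,-0.001],"turn":0},{"jaw":60,"delta_pos":[0,0,-0.001],"turn":0},{"jaw":70,"delta_pos":[0,0,-0.001],"turn":0},{"jaw":70,"delta_pos":[0,0,-0.03],"turn":0},{"jaw":70,"delta_pos":[0,0,-0.07],"turn":0},{"jaw":70,"delta_pos":[0,0,-0.11],"turn":0},{"jaw":75,"delta_pos":[0,0,-0.15],"turn":0},{"jaw":75,"delta_pos":[0,0,-0.15],"turn":0}]'
python3 look.py t 210,110,250,190 150,150,310,100
python3 -c "
from h import *
shift([.5535,-.163,.15],1.3248)"
```

```text
clock: 23.37
position: [0.5545, 0.3008, 0.2049]
ee_rot: [0.123, 0.992, 0.004, 0.004]
ft_force: [0.9, 0.3, 0.8]
grip_width: 0.881
shift [-0.1142 -0.4488  0.0471] turn 0.0 j7 0.91
```

View pics/t_side.png

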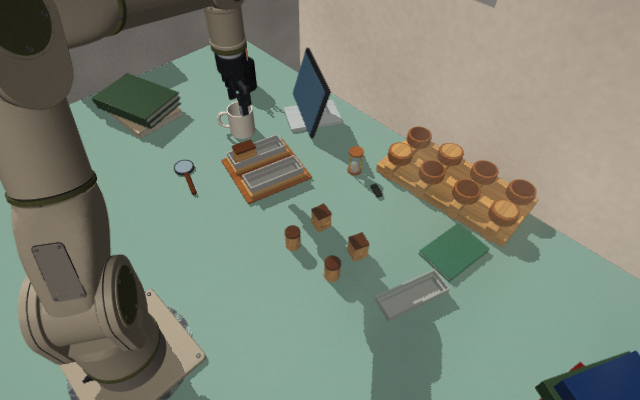

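```bash
python3 -m handwheel '[{"jaw":75,"delta_pos":[-0.114,-0.448,0],"turn":0.041},{"jaw":75,"delta_pos":[-0.114,-0.448,0],"turn":0.041},{"jaw":75,"delta_pos":[-0.114,-0.448,0.047],"turn":0.041},{"jaw":75,"delta_pos":[-0.114,-0.448,0.047],"turn":0.041},{"jaw":75,"delta_pos":[-0.114,-0.448,0.047],"turn":0.041},{"jaw":75,"delta_pos":[-0.114,-0.448,0.047],"turn":0.041},{"jaw":75,"delta_pos":[-0.114,-0.448,0.047],"turn":0.041},{"jaw":75,"delta_pos":[-0.114,-0.448,0.047],"turn":0.041},{"jaw":75,"delta_pos":[-0.114,-0.448,0.047],"turn":0.041},{"jaw":75,"delta_pos":[-0.114,-0.448,0.047],"turn":0.041}]'
python3 -c "
from h import *
shift([.5535,-.162,.15],1.195)"
```

```text
clock: 24.3
position: [0.5513, -0.1163, 0.1538]
ee_rot: [0.186, 0.983, -0.0, -0.001]
ft_force: [0.9, -0.6, -0.9]
grip_width: 0.875
shift [-0.0188 -0.0418  0.0038] turn 0.0004 j7 1.52
```

```bash
python3 -m handwheel '[{"jaw":75,"delta_pos":[-0.018,-0.042,0.003],"turn":0},{"jaw":75,"delta_pos":[-0.018,-0.042,0.003],"turn":0},{"jaw":75,"delta_pos":[-0.018,-0.042,0.003],"turn":0},{"jaw":75,"delta_pos":[-0.018,-0.042,0.003],"turn":0}]'
python3 - <<'E'
from h import *
im,c=cam("wrist","u_wrist"); np.savez("u.npz",**c)
shift([.5535,-.162,.033],1.195)
E
python3 caps.py u 200,150,240,150
```

```text
clock: 24.63
position: [0.553, -0.1603, 0.1511]
ee_rot: [0.187, 0.982, -0.0, -0.001]
ft_force: [-0.0, 0.4, -0.2]
grip_width: 0.876
shift [-0.0013 -0.0026  0.1183] turn 0.0006 j7 1.61
[447.   9.] area 873 xy [ 0.4623 -0.031 ] size [37.  13.6] ang 1.203
[271.  80.] area 2187 xy [ 0.4597 -0.1605] size [37.8 37.5] ang 0.878
[480. 133.] area 2498 xy [ 0.5511 -0.0299] size [39.8 38.8] ang 1.345
[318. 196.] area 2124 xy [ 0.5523 -0.1611] size [39.2 38.3] ang -0.362
```

View pics/u_wrist.png

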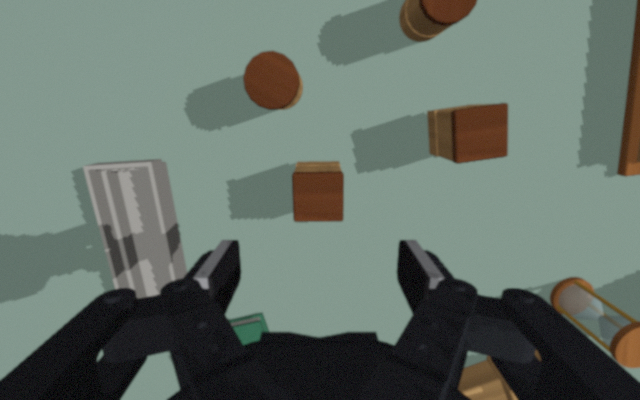

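```bash
python3 -m handwheel '[{"jaw":75,"delta_pos":[0,0,0.04],"turn":0},{"jaw":75,"delta_pos":[0,0,0.08],"turn":0},{"jaw":75,"delta_pos":[0,0,0.105],"turn":0},{"jaw":75,"delta_pos":[0,0,0.118],"turn":0},{"jaw":75,"delta_pos":[0,0,0.118],"turn":0},{"jaw":60,"delta_pos":[0,0,0.118],"turn":0},{"jaw":30,"delta_pos":[0,0,0.118],"turn":0},{"jaw":30,"delta_pos":[0,0,0.118],"turn":0},{"jaw":30,"delta_pos":[0,0,0.118],"turn":0},{"jaw":30,"delta_pos":[0,0,0.118],"turn":0}]' 40
python3 -m handwheel '[{"jaw":30,"delta_pos":[0,0,0],"turn":0},{"jaw":30,"delta_pos":[0,0,0],"turn":0},{"jaw":30,"delta_pos":[0,0,0],"turn":0},{"jaw":30,"delta_pos":[0,0,0],"turn":0}]' 40
python3 -c "
from h import *
shift([.628,.2805,.16],1.3248)"
```

```text
clock: 25.52
position: [0.5552, -0.1603, 0.0364]
ee_rot: [0.186, 0.983, 0.0, 0.002]
ft_force: [-1.3, 0.7, 7.6]
grip_width: 0.456
clock: 25.85
position: [0.5551, -0.1603, 0.0364]
ee_rot: [0.186, 0.983, 0.0, 0.002]
ft_force: [-0.1, 0.5, 7.5]
grip_width: 0.459
shift [ 0.0932  0.4371 -0.1232] turn -0.041 j7 1.7
```

```bash
python3 -m handwheel '[{"jaw":30,"delta_pos":[0,0,-0.02],"turn":0},{"jaw":30,"delta_pos":[0,0,-0.06],"turn":0},{"jaw":30,"delta_pos":[0,0,-0.1],"turn":0},{"jaw":30,"delta_pos":[0.02,0.03,-0.13],"turn":-0.041},{"jaw":30,"delta_pos":[0.093,0.437,-0.13],"turn":-0.041},{"jaw":30,"delta_pos":[0.093,0.437,-0.13],"turn":-0.041},{"jaw":30,"delta_pos":[0.093,0.437,-0.13],"turn":-0.041},{"jaw":30,"delta_pos":[0.093,0.437,-0.13],"turn":-0.041},{"jaw":30,"delta_pos":[0.093,0.437,-0.13],"turn":-0.041},{"jaw":30,"delta_pos":[0.093,0.437,-0.13],"turn":-0.041}]'
python3 -c "
from h import *
shift([.628,.2805,.16],1.3248)"
```

```text
clock: 26.68
position: [0.5953, 0.1186, 0.1643]
ee_rot: [0.123, 0.992, 0.001, 0.001]
ft_force: [0.7, 0.3, -0.2]
grip_width: 0.456
shift [0.0077 0.165  0.0046] turn -0.0 j7 1.24
```

```bash
python3 -m handwheel '[{"jaw":30,"delta_pos":[0.008,0.165,0],"turn":0},{"jaw":30,"delta_pos":[0.008,0.165,0],"turn":0},{"jaw":30,"delta_pos":[0.008,0.165,0],"turn":0},{"jaw":30,"delta_pos":[0.008,0.165,0],"turn":0},{"jaw":30,"delta_pos":[0.008,0.165,0.035],"turn":0},{"jaw":30,"delta_pos":[0.008,0.165,0.07],"turn":0},{"jaw":30,"delta_pos":[0.008,0.165,0.07],"turn":0},{"jaw":30,"delta_pos":[0.008,0.165,0.07],"turn":0},{"jaw":30,"delta_pos":[0.008,0.165,0.07],"turn":0}]'
python3 - <<'E'
from h import *
im,c=cam("wrist","v_wrist"); np.savez("v.npz",**c)
shift([.628,.2805,.0505],1.3248)
cv2.imwrite("pics/v3.png",cv2.resize(im[60:300,220:430],None,fx=2.5,fy=2.5,interpolation=cv2.INTER_CUBIC))
E
python3 look.py v 210,110,120,90 350,180,110,85
```

```text
clock: 27.43
position: [0.6286, 0.278, 0.0957]
ee_rot: [0.123, 0.992, 0.001, 0.001]
ft_force: [-0.3, 0.5, -0.3]
grip_width: 0.458
shift [0.0016 0.0019 0.0458] turn -0.0003 j7 1.07
```

View pics/v3.png

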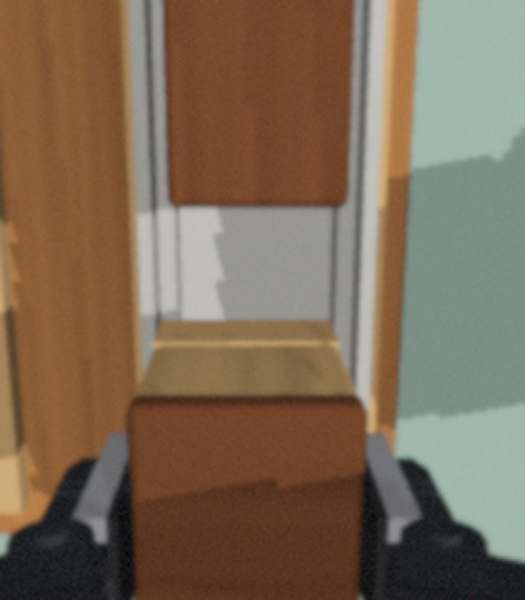

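View pics/v.png

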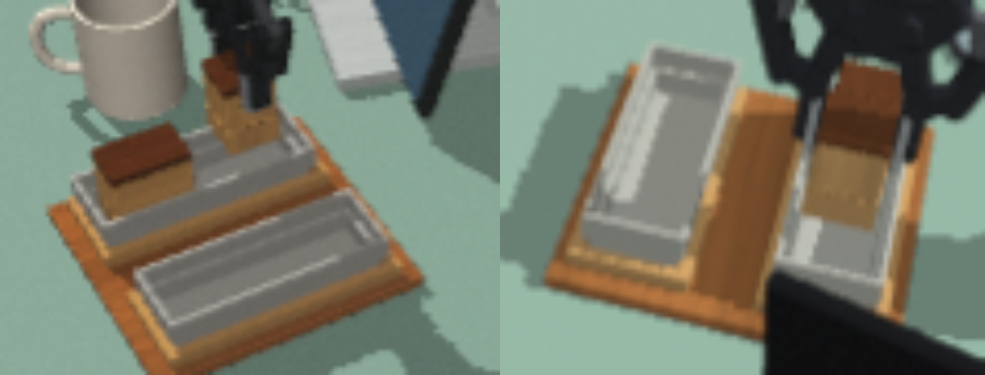

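```bash
python3 - <<'E'
from h import *
c=dict(np.load("v.npz"));p,M=pose()
z=.045
for L in ([(134,250),(377,250)],):
    q=onz(c,np.array(L)/2.5+[219.7,59.7],z);t=((np.c_[q,[z]*2]-p)@M);print("rim",t.round(4),t.mean(0).round(4))
z=.030
q=onz(c,np.array([(179,280),(335,280)])/2.5+[219.7,59.7],.014);t=((np.c_[q,[.014]*2]-p)@M);print("floor cavity",t.round(4),t.mean(0).round(4))
q=onz(c,np.array([(154,330),(335,330)])/2.5+[219.7,59.7],p[2]-.0364);t=((np.c_[q,[.06]*2]-p)@M);print("piece",t.round(4),t.mean(0).round(4))
shift([.628,.2805,.0505],1.3248)
E
```

```text
rim [[ 0.0359 -0.0296  0.0507]
 [ 0.0359  0.0319  0.0509]] [0.0359 0.0012 0.0508]
floor cavity [[ 0.0221 -0.0213  0.0818]
 [ 0.0221  0.025   0.0819]] [0.0221 0.0019 0.0819]
piece [[ 0.0188 -0.0234  0.0358]
 [ 0.0187  0.0202  0.0359]] [ 0.0188 -0.0016  0.0359]
shift [0.0014 0.0017 0.0454] turn -0.0002 j7 1.07
```

```bash
python3 -m handwheel '[{"jaw":30,"delta_pos":[0.001,0.0018,0],"turn":0},{"jaw":30,"delta_pos":[0.001,0.0018,0.008],"turn":0},{"jaw":30,"delta_pos":[0.001,0.0018,0.016],"turn":0},{"jaw":30,"delta_pos":[0.001,0.0018,0.024],"turn":0},{"jaw":30,"delta_pos":[0.001,0.0018,0.032],"turn":0},{"jaw":30,"delta_pos":[0.001,0.0018,0.038],"turn":0},{"jaw":30,"delta_pos":[0.001,0.0018,0.042],"turn":0},{"jaw":30,"delta_pos":[0.001,0.0018,0.044],"turn":0},{"jaw":30,"delta_pos":[0.001,0.0018,0.045],"turn":0},{"jaw":30,"delta_pos":[0.001,0.0018,0.045],"turn":0}]'
python3 look.py w 210,110,120,90 350,180,110,85
```

```text
clock: 28.42
position: [0.627, 0.2799, 0.0504]
ee_rot: [0.123, 0.992, 0.0, -0.0]
ft_force: [-10.5, -4.9, 20.4]
grip_width: 0.462
```

View pics/w.png

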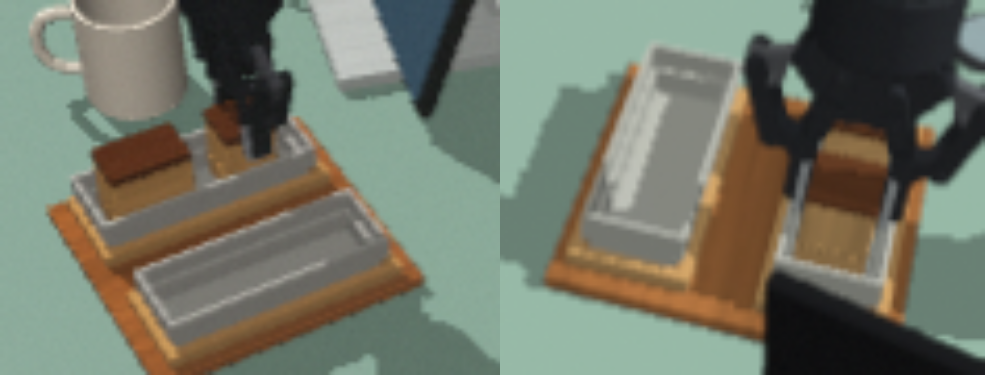

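```bash
python3 -m handwheel '[{"jaw":60,"delta_pos":[0,0,-0.001],"turn":0},{"jaw":60,"delta_pos":[0,0,-0.001],"turn":0},{"jaw":70,"delta_pos":[0,0,-0.001],"turn":0},{"jaw":70,"delta_pos":[0,0,-0.03],"turn":0},{"jaw":70,"delta_pos":[0,0,-0.07],"turn":0},{"jaw":70,"delta_pos":[0,0,-0.11],"turn":0},{"jaw":75,"delta_pos":[0,0,-0.12],"turn":0},{"jaw":75,"delta_pos":[0,0,-0.12],"turn":0}]'
python3 -c "
from h import *
cam('scene','x_scene');cam('side','x_side')
shift([.551,-.0295,.15],1.335)"
```

```text
clock: 29.18
position: [0.629, 0.281, 0.1725]
ee_rot: [0.123, 0.992, 0.002, 0.003]
ft_force: [0.2, -0.3, -0.7]
grip_width: 0.878
shift [-0.0018 -0.3192  0.0177] turn -0.0032 j7 1.04
```

View pics/x_side.png

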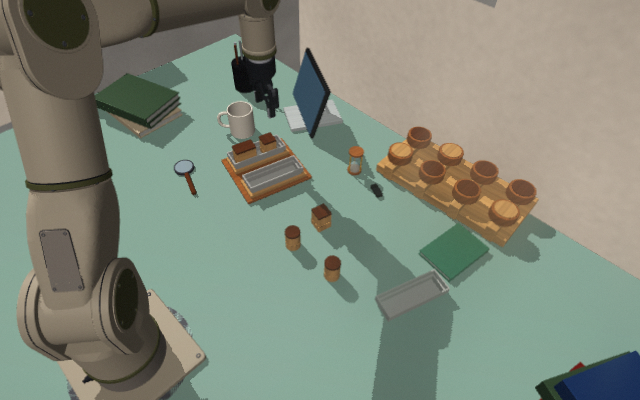

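Two pieces in the left tray; the square and the drums are unmoved. On to the second square.

```bash
python3 -m handwheel '[{"jaw":75,"delta_pos":[-0.001,-0.319,0.018],"turn":-0.003},{"jaw":75,"delta_pos":[-0.001,-0.319,0.018],"turn":-0.003},{"jaw":75,"delta_pos":[-0.001,-0.319,0.018],"turn":-0.003},{"jaw":75,"delta_pos":[-0.001,-0.319,0.018],"turn":-0.003},{"jaw":75,"delta_pos":[-0.001,-0.319,0.018],"turn":-0.003},{"jaw":75,"delta_pos":[-0.001,-0.319,0.018],"turn":-0.003},{"jaw":75,"delta_pos":[-0.001,-0.319,0.018],"turn":-0.003},{"jaw":75,"delta_pos":[-0.001,-0.319,0.018],"turn":-0.003},{"jaw":75,"delta_pos":[-0.001,-0.319,0.018],"turn":-0.003},{"jaw":75,"delta_pos":[-0.001,-0.319,0.018],"turn":-0.003}]'
python3 - <<'E'
from h import *
im,c=cam("wrist","y_wrist"); np.savez("y.npz",**c)
shift([.551,-.0295,.033],1.335)
E
python3 caps.py y 200,150,240,150
```

```text
clock: 30.12
position: [0.5491, -0.0309, 0.1489]
ee_rot: [0.12, 0.993, -0.0, -0.001]
ft_force: [0.1, 0.6, -0.3]
grip_width: 0.876
shift [-1.60e-03 -1.00e-04  1.16e-01] turn -0.0004 j7 1.47
[295.  65.] area 2367 xy [ 0.4518 -0.0251] size [38.2 37.3] ang -0.241
[123. 124.] area 2047 xy [ 0.4596 -0.159 ] size [40.  36.3] ang 1.327
[323. 199.] area 2152 xy [ 0.5508 -0.0284] size [38.9 37.9] ang -0.22
```

View pics/y_wrist.png

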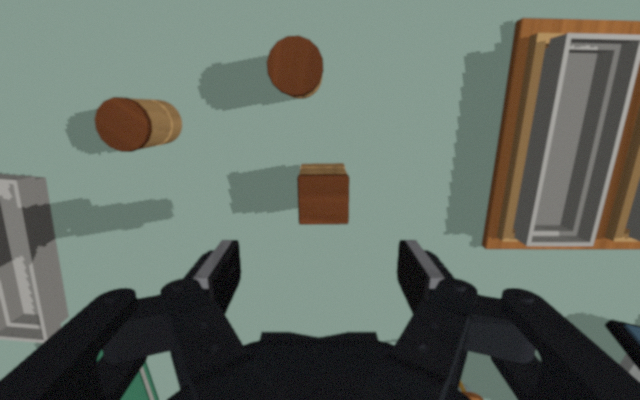

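```bash
python3 -m handwheel '[{"jaw":75,"delta_pos":[-0.001,0.001,0.04],"turn":0},{"jaw":75,"delta_pos":[-0.001,0.001,0.08],"turn":0},{"jaw":75,"delta_pos":[-0.001,0.001,0.105],"turn":0},{"jaw":75,"delta_pos":[-0.001,0.001,0.117],"turn":0},{"jaw":75,"delta_pos":[-0.001,0.001,0.117],"turn":0},{"jaw":60,"delta_pos":[-0.001,0.001,0.117],"turn":0},{"jaw":30,"delta_pos":[-0.001,0.001,0.117],"turn":0},{"jaw":30,"delta_pos":[-0.001,0.001,0.117],"turn":0},{"jaw":30,"delta_pos":[-0.001,0.001,0.117],"turn":0},{"jaw":30,"delta_pos":[-0.001,0.001,0.117],"turn":0}]' 40
python3 -m handwheel '[{"jaw":30,"delta_pos":[0,0,0],"turn":0},{"jaw":30,"delta_pos":[0,0,0],"turn":0},{"jaw":30,"delta_pos":[0,0,0],"turn":0}]' 40
python3 -c "
from h import *
shift([.612,.171,.16],1.3248)"
```

```text
clock: 31.0
position: [0.5529, -0.0283, 0.0349]
ee_rot: [0.118, 0.993, 0.001, 0.002]
ft_force: [-0.3, -0.1, 7.8]
grip_width: 0.463
clock: 31.25
position: [0.5529, -0.0283, 0.0349]
ee_rot: [0.118, 0.993, 0.001, 0.002]
ft_force: [-1.0, 0.3, 7.9]
grip_width: 0.464
shift [-0.0112  0.2078 -0.1247] turn 0.0031 j7 1.57
```

```bash
python3 -m handwheel '[{"jaw":30,"delta_pos":[0,0,-0.02],"turn":0},{"jaw":30,"delta_pos":[0,0,-0.06],"turn":0},{"jaw":30,"delta_pos":[0,0,-0.1],"turn":0},{"jaw":30,"delta_pos":[-0.011,0.03,-0.125],"turn":0.003},{"jaw":30,"delta_pos":[-0.011,0.208,-0.125],"turn":0.003},{"jaw":30,"delta_pos":[-0.011,0.208,-0.125],"turn":0.003},{"jaw":30,"delta_pos":[-0.011,0.208,-0.125],"turn":0.003},{"jaw":30,"delta_pos":[-0.011,0.208,-0.125],"turn":0.003},{"jaw":30,"delta_pos":[-0.011,0.208,-0.125],"turn":0.003},{"jaw":30,"delta_pos":[-0.011,0.208,-0.125],"turn":0.003}]'
python3 -m handwheel '[{"jaw":30,"delta_pos":[0,0,0.03],"turn":0},{"jaw":30,"delta_pos":[0,0,0.06],"turn":0},{"jaw":30,"delta_pos":[0,0,0.065],"turn":0},{"jaw":30,"delta_pos":[0,0,0.065],"turn":0},{"jaw":30,"delta_pos":[0,0,0.065],"turn":0}]'
python3 - <<'E'
from h import *
im,c=cam("wrist","aa_wrist"); np.savez("aa.npz",**c)
shift([.612,.171,.049],1.3248)
cv2.imwrite("pics/aa3.png",cv2.resize(im[60:300,220:430],None,fx=2.5,fy=2.5,interpolation=cv2.INTER_CUBIC))
E
```

```text
clock: 32.08
position: [0.6106, 0.177, 0.158]
ee_rot: [0.119, 0.993, 0.001, -0.0]
ft_force: [0.0, -0.3, -2.3]
grip_width: 0.46
clock: 32.5
position: [0.6114, 0.1706, 0.0946]
ee_rot: [0.123, 0.992, 0.0, 0.0]
ft_force: [-0.3, 0.9, -1.0]
grip_width: 0.46
shift [0.     0.0002 0.0462] turn -0.0002 j7 1.21
```

View pics/aa3.png

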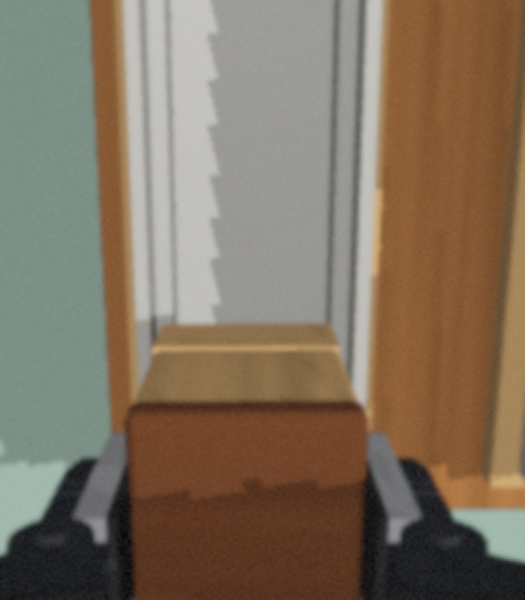

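```bash
cat > lat.py <<'E'
import sys
from h import *
n=sys.argv[1]; A=eval(sys.argv[2])
c=dict(np.load(f"{n}.npz"));p,M=pose()
for L,z in zip(A,(.045,.014)):
    q=onz(c,np.array(L)/2.5+[219.7,59.7],z);t=((np.c_[q,[z]*2]-p)@M);print(t[:,1].round(4),"w",(t[1,1]-t[0,1]).round(4),"centre",t[:,1].mean().round(4))
E
python3 lat.py aa "[[(131,250),(372,250)],[(176,290),(329,290)]]"
```

```text
[-0.0301  0.0306] w 0.0607 centre 0.0002
[-0.022   0.0233] w 0.0453 centre 0.0007
```

Lateral is centred. Lower.

```bash
python3 -m handwheel '[{"jaw":30,"delta_pos":[0.0,0.0004,0],"turn":0},{"jaw":30,"delta_pos":[0.0,0.0004,0.008],"turn":0},{"jaw":30,"delta_pos":[0.0,0.0004,0.016],"turn":0},{"jaw":30,"delta_pos":[0.0,0.0004,0.024],"turn":0},{"jaw":30,"delta_pos":[0.0,0.0004,0.032],"turn":0},{"jaw":30,"delta_pos":[0.0,0.0004,0.038],"turn":0},{"jaw":30,"delta_pos":[0.0,0.0004,0.042],"turn":0},{"jaw":30,"delta_pos":[0.0,0.0004,0.044],"turn":0},{"jaw":30,"delta_pos":[0.0,0.0004,0.045],"turn":0},{"jaw":30,"delta_pos":[0.0,0.0004,0.045],"turn":0}]'
python3 look.py ab 210,110,120,90 350,180,110,85
```

```text
clock: 33.38
position: [0.6109, 0.1713, 0.049]
ee_rot: [0.123, 0.992, 0.0, -0.0]
ft_force: [-5.5, -1.4, 9.5]
grip_width: 0.461
```

View pics/ab.png

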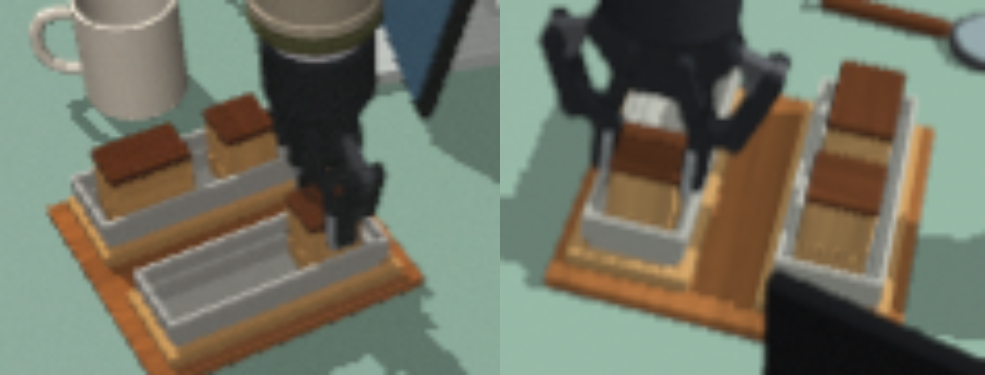

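```bash
python3 -m handwheel '[{"jaw":60,"delta_pos":[0,0,-0.001],"turn":0},{"jaw":60,"delta_pos":[0,0,-0.001],"turn":0},{"jaw":70,"delta_pos":[0,0,-0.001],"turn":0},{"jaw":70,"delta_pos":[0,0,-0.03],"turn":0},{"jaw":70,"delta_pos":[0,0,-0.07],"turn":0},{"jaw":70,"delta_pos":[0,0,-0.11],"turn":0},{"jaw":75,"delta_pos":[0,0,-0.12],"turn":0},{"jaw":75,"delta_pos":[0,0,-0.12],"turn":0}]'
python3 -c "
from h import *
shift([.452,-.0255,.15],1.3248)"
```

```text
clock: 34.15
position: [0.6131, 0.1719, 0.1722]
ee_rot: [0.123, 0.992, 0.002, 0.003]
ft_force: [-0.2, 0.2, -0.1]
grip_width: 0.879
shift [ 0.1082 -0.2307  0.0207] turn -0.0 j7 1.18
```

```bash
python3 -m handwheel '[{"jaw":75,"delta_pos":[0.108,-0.23,0.02],"turn":0},{"jaw":75,"delta_pos":[0.108,-0.23,0.02],"turn":0},{"jaw":75,"delta_pos":[0.108,-0.23,0.02],"turn":0},{"jaw":75,"delta_pos":[0.108,-0.23,0.02],"turn":0},{"jaw":75,"delta_pos":[0.108,-0.23,0.02],"turn":0},{"jaw":75,"delta_pos":[0.108,-0.23,0.02],"turn":0},{"jaw":75,"delta_pos":[0.108,-0.23,0.02],"turn":0},{"jaw":75,"delta_pos":[0.108,-0.23,0.02],"turn":0},{"jaw":75,"delta_pos":[0.108,-0.23,0.02],"turn":0},{"jaw":75,"delta_pos":[0.108,-0.23,0.02],"turn":0}]'
python3 - <<'E'
from h import *
im,c=cam("wrist","ac_wrist"); np.savez("ac.npz",**c)
shift([.452,-.0255,.033],1.3248)
E
python3 caps.py ac 200,150,240,150; cp pics/ac_caps.png pics/ac4.png
```

```text
clock: 34.98
position: [0.4508, -0.0242, 0.148]
ee_rot: [0.122, 0.993, -0.0, 0.0]
ft_force: [-0.3, -0.3, -0.1]
grip_width: 0.878
shift [-0.0014 -0.0009  0.115 ] turn 0.0006 j7 1.28
[317. 196.] area 1680 xy [ 0.4502 -0.0255] size [37.3 36.8] ang -0.245
[161. 246.] area 1252 xy [ 0.4586 -0.1592] size [38.3 38.1] ang 1.552
[592. 319.] area 1311 xy [0.6217 0.1815] size [43.4 42.7] ang -0.228
```

View pics/ac_wrist.png

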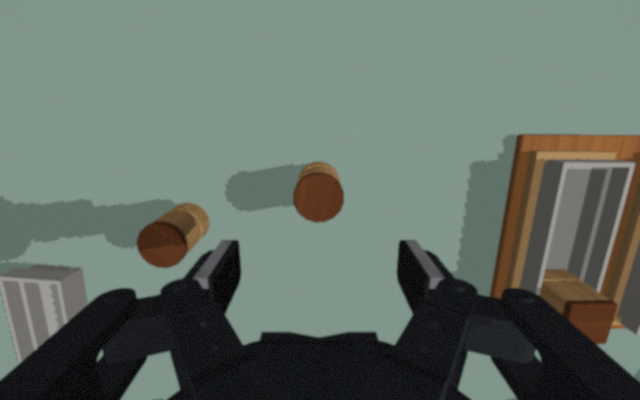

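```bash
python3 -m handwheel '[{"jaw":75,"delta_pos":[0,-0.001,0.04],"turn":0},{"jaw":75,"delta_pos":[0,-0.001,0.08],"turn":0},{"jaw":75,"delta_pos":[0,-0.001,0.105],"turn":0},{"jaw":75,"delta_pos":[0,-0.001,0.117],"turn":0},{"jaw":75,"delta_pos":[0,-0.001,0.117],"turn":0},{"jaw":60,"delta_pos":[0,-0.001,0.117],"turn":0},{"jaw":30,"delta_pos":[0,-0.001,0.117],"turn":0},{"jaw":30,"delta_pos":[0,-0.001,0.117],"turn":0},{"jaw":30,"delta_pos":[0,-0.001,0.117],"turn":0},{"jaw":30,"delta_pos":[0,-0.001,0.117],"turn":0}]' 50
python3 -m handwheel '[{"jaw":30,"delta_pos":[0,0,0],"turn":0},{"jaw":30,"delta_pos":[0,0,0],"turn":0},{"jaw":30,"delta_pos":[0,0,0],"turn":0}]' 50
python3 -c "
from h import *
shift([.5635,.1833,.16],1.3248)"
```

```text
clock: 35.87
position: [0.4511, -0.0259, 0.0324]
ee_rot: [0.123, 0.992, 0.001, 0.001]
ft_force: [-0.5, -0.1, 7.0]
grip_width: 0.45
clock: 36.12
position: [0.4511, -0.0259, 0.0324]
ee_rot: [0.123, 0.992, 0.001, 0.001]
ft_force: [-0.6, 0.5, 6.4]
grip_width: 0.451
shift [-0.0584  0.2305 -0.1271] turn 0.0001 j7 1.47
```

```bash
python3 -m handwheel '[{"jaw":30,"delta_pos":[0,0,-0.02],"turn":0},{"jaw":30,"delta_pos":[0,0,-0.06],"turn":0},{"jaw":30,"delta_pos":[0,0,-0.1],"turn":0},{"jaw":30,"delta_pos":[-0.01,0.03,-0.127],"turn":0},{"jaw":30,"delta_pos":[-0.058,0.23,-0.127],"turn":0},{"jaw":30,"delta_pos":[-0.058,0.23,-0.127],"turn":0},{"jaw":30,"delta_pos":[-0.058,0.23,-0.127],"turn":0},{"jaw":30,"delta_pos":[-0.058,0.23,-0.127],"turn":0},{"jaw":30,"delta_pos":[-0.058,0.23,-0.127],"turn":0},{"jaw":30,"delta_pos":[-0.058,0.23,-0.127],"turn":0}]'
python3 -m handwheel '[{"jaw":30,"delta_pos":[0,0,0],"turn":0},{"jaw":30,"delta_pos":[0,0,0.03],"turn":0},{"jaw":30,"delta_pos":[0,0,0.065],"turn":0},{"jaw":30,"delta_pos":[0,0,0.065],"turn":0},{"jaw":30,"delta_pos":[0,0,0.065],"turn":0},{"jaw":30,"delta_pos":[0,0,0.065],"turn":0}]'
python3 - <<'E'
from h import *
im,c=cam("wrist","ad_wrist"); np.savez("ad.npz",**c)
shift([.5635,.1833,.0464],1.3248)
cv2.imwrite("pics/ad3.png",cv2.resize(im[60:300,220:430],None,fx=2.5,fy=2.5,interpolation=cv2.INTER_CUBIC))
E
```

```text
clock: 36.95
position: [0.5632, 0.192, 0.1577]
ee_rot: [0.118, 0.993, 0.001, 0.0]
ft_force: [-1.2, 0.4, -0.8]
grip_width: 0.453
clock: 37.45
position: [0.563, 0.1823, 0.0953]
ee_rot: [0.123, 0.992, 0.001, 0.001]
ft_force: [-0.8, 0.2, -0.6]
grip_width: 0.451
shift [0.0002 0.0006 0.0492] turn -0.0002 j7 1.16
```

View pics/ad3.png

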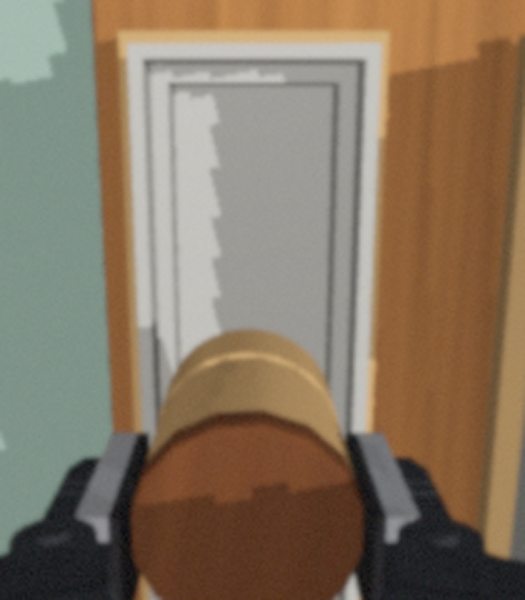

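```bash
python3 lat.py ad "[[(132,250),(373,250)],[(176,290),(331,290)]]"
python3 -m handwheel '[{"jaw":30,"delta_pos":[0.0,0.0008,0],"turn":0},{"jaw":30,"delta_pos":[0.0,0.0008,0.008],"turn":0},{"jaw":30,"delta_pos":[0.0,0.0008,0.016],"turn":0},{"jaw":30,"delta_pos":[0.0,0.0008,0.024],"turn":0},{"jaw":30,"delta_pos":[0.0,0.0008,0.032],"turn":0},{"jaw":30,"delta_pos":[0.0,0.0008,0.04],"turn":0},{"jaw":30,"delta_pos":[0.0,0.0008,0.044],"turn":0},{"jaw":30,"delta_pos":[0.0,0.0008,0.047],"turn":0},{"jaw":30,"delta_pos":[0.0,0.0008,0.048],"turn":0},{"jaw":30,"delta_pos":[0.0,0.0008,0.048],"turn":0}]'
python3 look.py ae 210,110,120,90 350,180,110,85
```

```text
[-0.03    0.0309] w 0.0609 centre 0.0004
[-0.0221  0.0239] w 0.0461 centre 0.0009
clock: 38.33
position: [0.5625, 0.1834, 0.0464]
ee_rot: [0.123, 0.992, 0.0, -0.0]
ft_force: [-6.5, -2.0, 15.5]
grip_width: 0.453
```

View pics/ae.png

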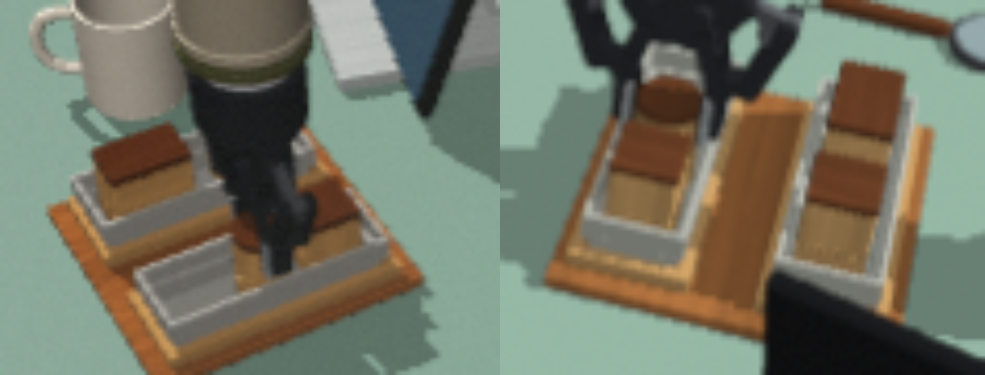

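Down on the floor (46.4 − 32.4 = 14 mm). Release and go to the last drum.

```bash
python3 -m handwheel '[{"jaw":60,"delta_pos":[0,0,-0.001],"turn":0},{"jaw":60,"delta_pos":[0,0,-0.001],"turn":0},{"jaw":70,"delta_pos":[0,0,-0.001],"turn":0},{"jaw":70,"delta_pos":[0,0,-0.03],"turn":0},{"jaw":70,"delta_pos":[0,0,-0.07],"turn":0},{"jaw":70,"delta_pos":[0,0,-0.11],"turn":0},{"jaw":75,"delta_pos":[0,0,-0.12],"turn":0},{"jaw":75,"delta_pos":[0,0,-0.12],"turn":0}]'
python3 -c "
from h import *
cam('side','af_side')
shift([.4595,-.16,.15],1.3248)"
```

```text
clock: 39.1
position: [0.5644, 0.1841, 0.1688]
ee_rot: [0.123, 0.992, 0.002, 0.003]
ft_force: [-0.4, -0.3, -0.4]
grip_width: 0.88
shift [ 0.017  -0.3588  0.0156] turn 0.0001 j7 1.12
```

View pics/af_side.png

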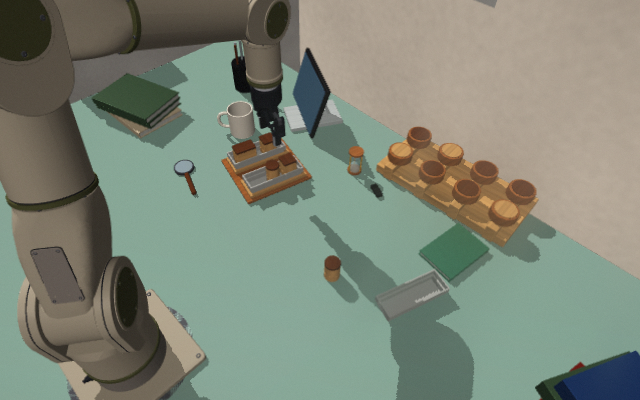

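```bash
python3 -m handwheel '[{"jaw":75,"delta_pos":[0.017,-0.358,0.016],"turn":0},{"jaw":75,"delta_pos":[0.017,-0.358,0.016],"turn":0},{"jaw":75,"delta_pos":[0.017,-0.358,0.016],"turn":0},{"jaw":75,"delta_pos":[0.017,-0.358,0.016],"turn":0},{"jaw":75,"delta_pos":[0.017,-0.358,0.016],"turn":0},{"jaw":75,"delta_pos":[0.017,-0.358,0.016],"turn":0},{"jaw":75,"delta_pos":[0.017,-0.358,0.016],"turn":0},{"jaw":75,"delta_pos":[0.017,-0.358,0.016],"turn":0},{"jaw":75,"delta_pos":[0.017,-0.358,0.016],"turn":0},{"jaw":75,"delta_pos":[0.017,-0.358,0.016],"turn":0}]'
python3 -m handwheel '[{"jaw":75,"delta_pos":[0,0,0],"turn":0},{"jaw":75,"delta_pos":[0,0,0],"turn":0},{"jaw":75,"delta_pos":[0,0,0],"turn":0}]'
python3 - <<'E'
from h import *
im,c=cam("wrist","ag_wrist"); np.savez("ag.npz",**c)
shift([.4595,-.16,.033],1.3248)
E
python3 caps.py ag 200,150,240,150
```

```text
clock: 39.98
position: [0.4557, -0.165, 0.1479]
ee_rot: [0.126, 0.992, -0.001, -0.001]
ft_force: [-0.6, -0.6, 0.0]
grip_width: 0.878
clock: 40.23
position: [0.4589, -0.1583, 0.1485]
ee_rot: [0.122, 0.993, -0.0, -0.001]
ft_force: [-0.1, 0.5, 0.6]
grip_width: 0.874
shift [-0.001  -0.0015  0.1156] turn 0.0007 j7 1.66
[317. 197.] area 1590 xy [ 0.4581 -0.1607] size [37.6 37.4] ang 1.327
```

View pics/ag_wrist.png

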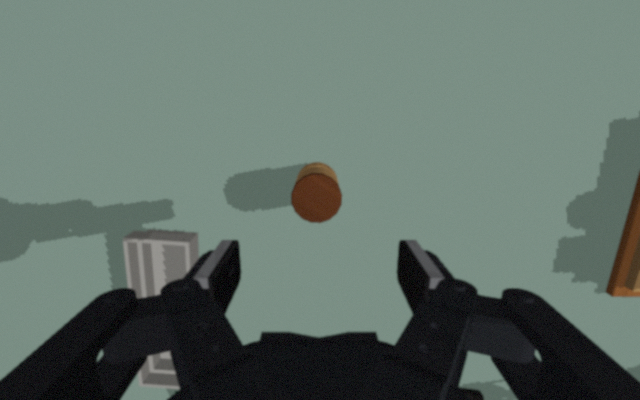

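```bash
python3 -m handwheel '[{"jaw":75,"delta_pos":[0,-0.002,0.04],"turn":0},{"jaw":75,"delta_pos":[0,-0.002,0.08],"turn":0},{"jaw":75,"delta_pos":[0,-0.002,0.105],"turn":0},{"jaw":75,"delta_pos":[0,-0.002,0.116],"turn":0},{"jaw":75,"delta_pos":[0,-0.002,0.116],"turn":0},{"jaw":60,"delta_pos":[0,-0.002,0.116],"turn":0},{"jaw":30,"delta_pos":[0,-0.002,0.116],"turn":0},{"jaw":30,"delta_pos":[0,-0.002,0.116],"turn":0},{"jaw":30,"delta_pos":[0,-0.002,0.116],"turn":0},{"jaw":30,"delta_pos":[0,-0.002,0.116],"turn":0}]' 50
python3 -m handwheel '[{"jaw":30,"delta_pos":[0,0,0],"turn":0},{"jaw":30,"delta_pos":[0,0,0],"turn":0},{"jaw":30,"delta_pos":[0,0,0],"turn":0}]' 50
python3 -c "
from h import *
shift([.517,.195,.16],1.3248)"
```

```text
clock: 41.12
position: [0.4598, -0.1616, 0.0349]
ee_rot: [0.122, 0.992, 0.0, 0.002]
ft_force: [-2.3, 0.3, 7.6]
grip_width: 0.452
clock: 41.37
position: [0.4597, -0.1616, 0.0349]
ee_rot: [0.123, 0.992, 0.001, 0.002]
ft_force: [-1.4, 1.3, 7.7]
grip_width: 0.447
shift [ 0.0308  0.36   -0.1247] turn 0.0001 j7 1.85
```

```bash
python3 -m handwheel '[{"jaw":30,"delta_pos":[0,0,-0.02],"turn":0},{"jaw":30,"delta_pos":[0,0,-0.06],"turn":0},{"jaw":30,"delta_pos":[0,0,-0.1],"turn":0},{"jaw":30,"delta_pos":[0.01,0.03,-0.125],"turn":0},{"jaw":30,"delta_pos":[0.031,0.36,-0.125],"turn":0},{"jaw":30,"delta_pos":[0.031,0.36,-0.125],"turn":0},{"jaw":30,"delta_pos":[0.031,0.36,-0.125],"turn":0},{"jaw":30,"delta_pos":[0.031,0.36,-0.125],"turn":0},{"jaw":30,"delta_pos":[0.031,0.36,-0.125],"turn":0},{"jaw":30,"delta_pos":[0.031,0.36,-0.125],"turn":0}]'
python3 -c "
from h import *
shift([.517,.195,.095],1.3248)"
```

```text
clock: 42.2
position: [0.5016, 0.1182, 0.1595]
ee_rot: [0.123, 0.992, 0.001, 0.001]
ft_force: [0.4, -0.2, -1.1]
grip_width: 0.453
shift [0.0038 0.0781 0.0647] turn 0.0 j7 1.11
```

```bash
python3 -m handwheel '[{"jaw":30,"delta_pos":[0.004,0.078,0],"turn":0},{"jaw":30,"delta_pos":[0.004,0.078,0],"turn":0},{"jaw":30,"delta_pos":[0.004,0.078,0],"turn":0},{"jaw":30,"delta_pos":[0.004,0.078,0.035],"turn":0},{"jaw":30,"delta_pos":[0.004,0.078,0.062],"turn":0},{"jaw":30,"delta_pos":[0.004,0.078,0.062],"turn":0},{"jaw":30,"delta_pos":[0.004,0.078,0.062],"turn":0},{"jaw":30,"delta_pos":[0.004,0.078,0.062],"turn":0}]'
python3 - <<'E'
from h import *
im,c=cam("wrist","ah_wrist"); np.savez("ah.npz",**c)
shift([.517,.195,.049],1.3248)
cv2.imwrite("pics/ah3.png",cv2.resize(im[60:300,220:430],None,fx=2.5,fy=2.5,interpolation=cv2.INTER_CUBIC))
E
python3 look.py ah 210,110,120,90 350,180,110,85
```

```text
clock: 42.87
position: [0.5174, 0.1926, 0.0983]
ee_rot: [0.123, 0.992, 0.001, 0.001]
ft_force: [0.7, -0.4, -0.7]
grip_width: 0.447
shift [0.0012 0.0019 0.0495] turn -0.0001 j7 1.08
```

View pics/ah3.png

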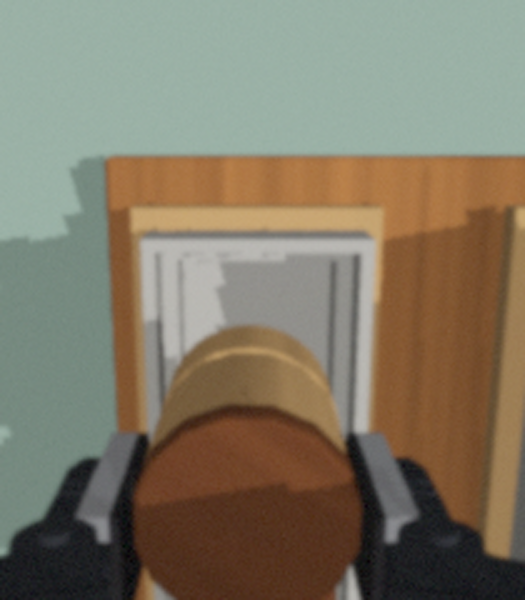

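View pics/ah.png

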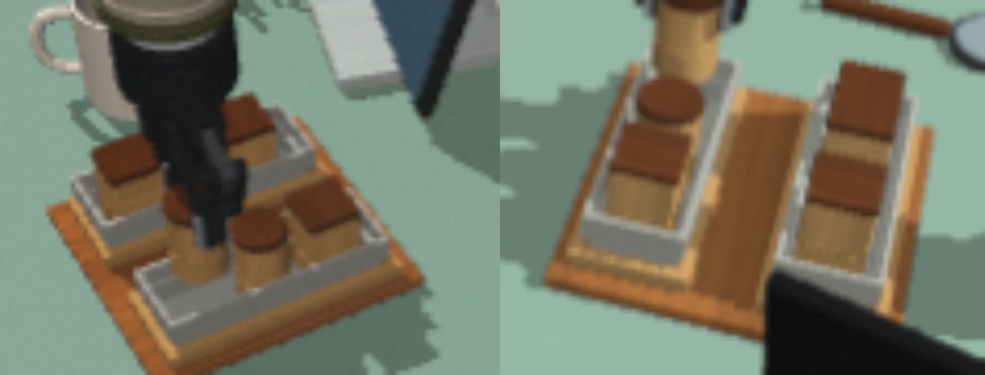

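```bash
python3 lat.py ah "[[(140,240),(377,240)],[(181,275),(331,275)]]"
python3 -m handwheel '[{"jaw":30,"delta_pos":[0.001,0.0016,0],"turn":0},{"jaw":30,"delta_pos":[0.001,0.0016,0.008],"turn":0},{"jaw":30,"delta_pos":[0.001,0.0016,0.016],"turn":0},{"jaw":30,"delta_pos":[0.001,0.0016,0.024],"turn":0},{"jaw":30,"delta_pos":[0.001,0.0016,0.03],"turn":0}]'
python3 -c "
from h import *
shift([.517,.195,.049],1.3248)"
```

```text
[-0.0281  0.0325] w 0.0606 centre 0.0022
[-0.0206  0.0243] w 0.0449 centre 0.0018
clock: 43.43
position: [0.5152, 0.194, 0.0647]
ee_rot: [0.123, 0.992, -0.0, -0.001]
ft_force: [1.3, -0.2, -2.3]
grip_width: 0.453
shift [-0.0016  0.0014  0.0157] turn 0.0 j7 1.1
```

```bash

python3 -m handwheel '[{"jaw":30,"delta_pos":[0,0.0006,0.004],"turn":0},{"jaw":30,"delta_pos":[0,0.0006,0.009],"turn":0},{"jaw":30,"delta_pos":[0,0.0006,0.013],"turn":0},{"jaw":30,"delta_pos":[0,0.0006,0.016],"turn":0},{"jaw":30,"delta_pos":[0,0.0006,0.018],"turn":0},{"jaw":30,"delta_pos":[0,0.0006,0.018],"turn":0}]'
python3 look.py ai 210,110,120,90 350,180,110,85
```

```text
clock: 43.93
position: [0.5162, 0.1948, 0.0489]
ee_rot: [0.123, 0.992, 0.0, -0.0]
ft_force: [-4.3, -0.9, 9.0]
grip_width: 0.454
```

View pics/ai.png

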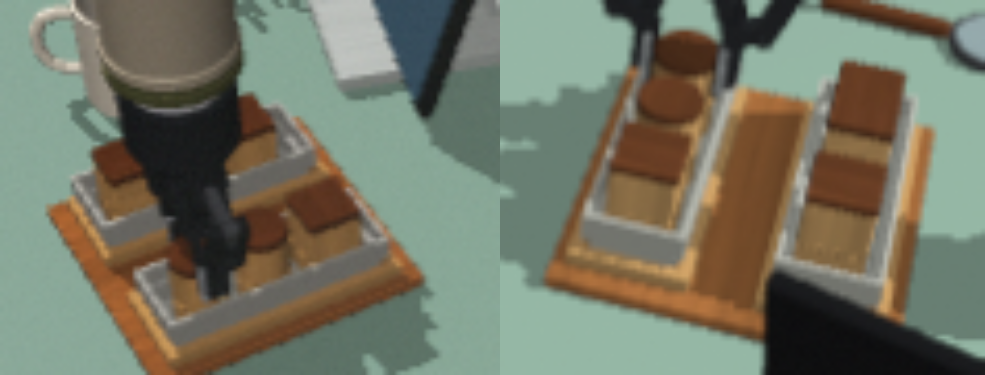

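Down at 48.9 − 34.9 = 14 mm. Release, rise, look.

```bash
python3 -m handwheel '[{"jaw":60,"delta_pos":[0,0,-0.001],"turn":0},{"jaw":60,"delta_pos":[0,0,-0.001],"turn":0},{"jaw":70,"delta_pos":[0,0,-0.001],"turn":0},{"jaw":70,"delta_pos":[0,0,-0.03],"turn":0},{"jaw":70,"delta_pos":[0,0,-0.07],"turn":0},{"jaw":70,"delta_pos":[0,0,-0.11],"turn":0},{"jaw":75,"delta_pos":[0,0,-0.15],"turn":0},{"jaw":75,"delta_pos":[0,0,-0.19],"turn":0},{"jaw":75,"delta_pos":[0,0.05,-0.2],"turn":0},{"jaw":75,"delta_pos":[0,0.05,-0.2],"turn":0}]'
python3 -m handwheel '[{"jaw":75,"delta_pos":[0,0,0],"turn":0},{"jaw":75,"delta_pos":[0,0,0],"turn":0},{"jaw":75,"delta_pos":[0,0,0],"turn":0}]'
python3 -c "
from h import *
im,c=cam('wrist','aj_wrist'); np.savez('aj.npz',**c)"
python3 look.py aj 210,110,120,90 350,180,110,85; python3 caps.py aj 200,100,240,190
```

```text
clock: 44.87
position: [0.5292, 0.2489, 0.2518]
ee_rot: [0.121, 0.993, 0.003, 0.002]
ft_force: [-0.6, 1.4, -0.8]
grip_width: 0.879
clock: 45.12
position: [0.528, 0.2424, 0.2477]
ee_rot: [0.123, 0.992, -0.0, -0.0]
ft_force: [-0.4, -0.1, -0.3]
grip_width: 0.877
[374.  13.] area 826 xy [0.3891 0.332 ] size [75.8 10.1] ang 1.246
[376. 182.] area 1790 xy [0.5534 0.3004] size [62.2 38.4] ang -0.248
[273. 174.] area 983 xy [0.5168 0.1925] size [39.4 38.8] ang -0.722
[275. 218.] area 869 xy [0.5659 0.1802] size [38.9 37.9] ang -0.365
[372. 249.] area 1025 xy [0.6314 0.2799] size [40.9 40. ] ang -0.247
[276. 258.] area 987 xy [0.6145 0.1679] size [40.4 40.3] ang -0.245
```

View pics/aj_wrist.png

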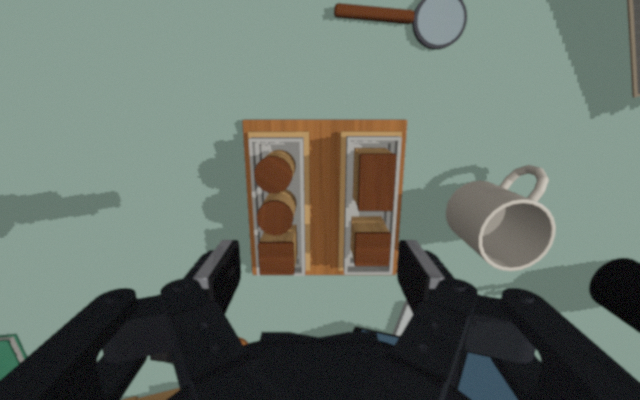

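View pics/aj.png

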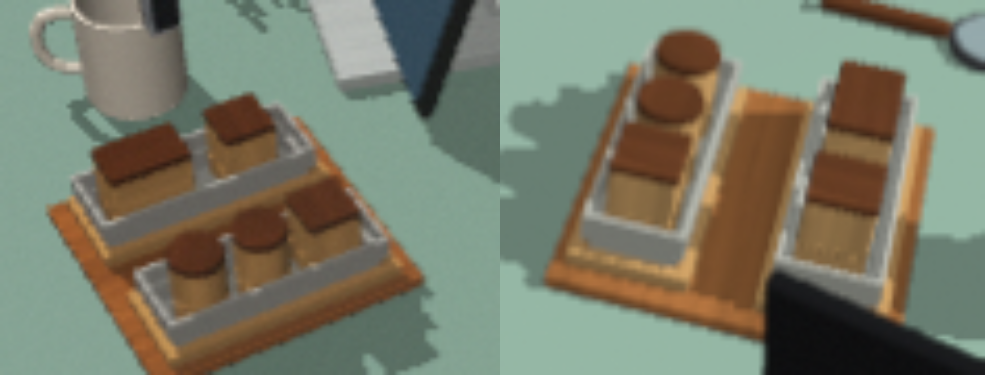

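View pics/aj_scene.png

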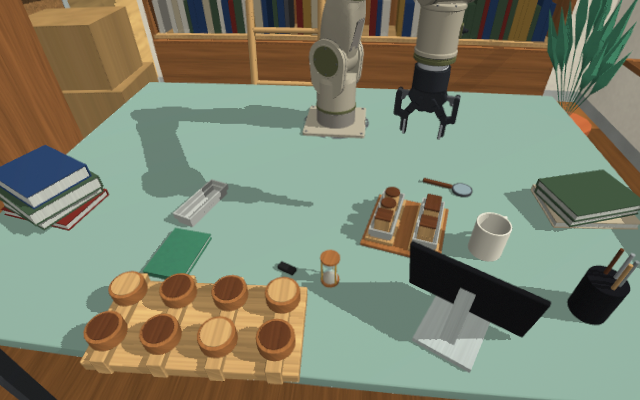

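View pics/aj_side.png

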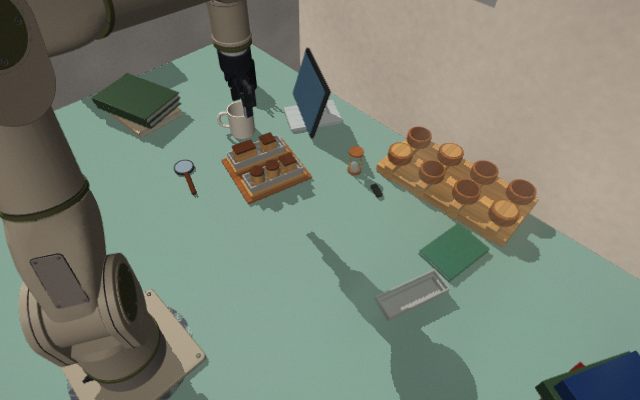

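```bash
python3 -c "
from h import *
im=cv2.imread('pics/aj_wrist.png');o=get_obs();print(o['clock'],o['ft_force'],o['joint_velocities'].round(3));print(hand_in())"
```

```text
45.2667 [0.0689664  0.33699548 0.75145282] [ 0.001 -0.    -0.004 -0.004 -0.     0.001 -0.002]
the job is handed in; nothing more can be done
None
```

I put the game away and handed it in at 45 s. The top tray is in the left bay and the middle tray in the right, each lifted alone, with the bottom tray still where it stood.

Only five pieces were out; one long block was absent. The long block and one square are in the left tray. The other square and both drums are in the right tray.

**Last checks:**
- **Pieces:** each was set down with its underside at about 14 mm, which is a tray floor standing in a bay. The final pictures show all five upright, caps up.
- **Table:** no piece is left on it, the bottom tray and the other objects look unmoved, and the gripper was clear and still at hand-in.
- **Forces:** the highest wrist reading I saw was about 24 N, while setting a square down. I only read the force at the end of each move, so a brief higher peak could have been missed.
- **Small disagreements:** repeated position estimates differed by 1–2 mm, so I corrected sideways against the tray edges before lowering where the pictures called for it. No check failed, and I saw no piece get knocked.

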